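Uncap the travel jars, stow the caps and shut the drawer

ROBOT

A 7-joint arm with a two-finger parallel gripper is mounted at the origin on the work surface. World frame = base frame: x ahead of the robot, y to its left, z up, the work surface at z = 0. Lengths are in m, angles in rad, forces in N, time in s.
With the tool pointing down it reaches from about 0.425 to 0.8 m from the base axis. Payload 8.3 kg.
Tool frame: the origin (TCP) lies midway between the tips of the shut fingers; the grasp point (between the pads) lies 19 mm behind it; z points along the fingers, y is the line along which they close (so a half turn about z gives the same grasp; the last joint's range is limited). The gripper opens to 85 mm and grips with 20 to 120 N. Pads are 22 mm wide; open, the fingers measure 114 mm over their backs; the gripper's body (76 mm by 85 mm) begins 54 mm behind the grasp point. The pads swing forward as they close: fully open they stand 13 mm farther back than shut.
Start: joints at [1.121, 0.383, 0.016, 1.37, -0.006, 1.388, -0.046], TCP at [0.236, -0.579, 0.194] pointing down, gripper open.
Joint ranges: [-2.95, 2.95], [-0.25, 2.06], [-1.52, 1.56], [0.18, 2.33], [-1.44, 4.58], [0.02, 2.06], [-3.01, 3.01]. Speed limits (rad/s): [2.39, 2.39, 3.01, 3.01, 3.14, 3.14, 3.14].

INTERFACE

Orientations are given as a 3x3 rotation matrix whose columns are the frame's x, y, z axes.
In Python, from cell import * gives the robot as it stands.
- The arm moves only by the tool step_arm, never from a script. Its argument "motion" is a list of rows, each an object with "slide": the shift along the tool's x, y, z in m, a list of three; "dr": the turn, a rotation vector about the tool's x, y, z in rad, a list of three; "jaw": the opening, from 0 (shut) to 1 (fully open). In form: [{"slide": [dx, dy, dz], "dr": [wx, wy, wz], "jaw": jaw}, ...]. A call has exactly 10 rows; each row shifts and turns the commanded pose from where the row before left it, along the tool's axes as they then stand; what a row does not reach is not made up. A row lasts 1/10 s, in which the tool goes at most 50 mm and 8.59 degrees, less where a joint would pass 70% of its speed; a pose out of reach is approached as far as the arm can. A call with a gripper value outside its range is refused whole. The fingers move at their own pace and stop on an object; "force" is the grip in N (left out, the last holds). Time passes only in rows, so rows that do not move let the fingers close, or fill a call up. It gives the time, the measured TCP pose, the force and the opening at its end, in the units of the state.
- get_obs(): the state, without advancing time (a new reading comes with each control period).
- camera(name): name is "scene" or "side" or "wrist"; returns (picture, depth): 420x560x3 uint8, red, green, blue; 420x560 float32, m along the optical axis (not along the pixel's ray), 0 where there is no reading.
- camera_info(name): a dict with "fx", "fy", "cx", "cy" (pixels), "dist_coeffs" ([k1, k2, p1, p2, k3] as OpenCV has them; the pictures are not rectified), "T" (4x4, takes a point from camera to world coordinates). Camera axes: x right, y down, z forward; pixel columns grow to the right and rows downward; lengths in m; the calibration is good to about 2 mm. A picture is of the moment at which its call begins: read the wrist's pose just before it. camera_info takes no time and is no camera call; for the wrist camera it gives the pose at the moment of the call.
- hand_in(): hands the job in, once; it reports no verdict.
The state is a dict: "time": time; "joint_positions": joint angles; "joint_vel": joint speeds; "joint_efforts": joint torques, N m; "ee_pos": TCP position; "orientation": TCP orientation; "contact_force": force on the tool from outside, world axes, zero at the start; "ft_torque": the same for the moment, N m; "grip_width": finger opening in m.
Only numpy, scipy, OpenCV 4.12 (cv2) and the standard library are available. Lean on these libraries where they do the work, as an engineer would, in place of code of your own. Each camera call takes 0.05 s, during which the arm holds its last target. There are 200 camera calls.

TASK

Get the empty amber jars ready to air: lift the loose bamboo cap off every jar that has one and set each cap, mouth down, flat in a compartment of its own in the open drawer, and stand all four open jars upright on the chrome suction shelf. When all the caps are in, push the drawer gently home until it seats past its detent, without slamming it, and leave the pump bottle, egg cup and tin where they are.

Things in the scene. Friction and masses are not known exactly. Their poses are not given: they have to be found in the camera images.
- cap0_mid (a point): centre, half-way up, of loose chunky bamboo cap 0: round, 46 mm across, 38 mm tall, 40 g; hollow with its mouth down (the hollow is 38 mm wide and 22 mm deep from below); z is its axis, up. At the start it stands on the shoulder of jar 0, loose about the neck, and simply lifts off straight up. Two to four of the four caps are there; the others are absent
- cap1_mid (a point): centre, half-way up, of loose chunky bamboo cap 1: round, 46 mm across, 38 mm tall, 40 g; hollow with its mouth down (the hollow is 38 mm wide and 22 mm deep from below); z is its axis, up. At the start it stands on the shoulder of jar 1, loose about the neck, and simply lifts off straight up. Two to four of the four caps are there; the others are absent
- cap2_mid (a point): centre, half-way up, of loose chunky bamboo cap 2: round, 46 mm across, 38 mm tall, 40 g; hollow with its mouth down (the hollow is 38 mm wide and 22 mm deep from below); z is its axis, up. At the start it stands on the shoulder of jar 2, loose about the neck, and simply lifts off straight up. Two to four of the four caps are there; the others are absent
- cap3_mid (a point): centre, half-way up, of loose chunky bamboo cap 3: round, 46 mm across, 38 mm tall, 40 g; hollow with its mouth down (the hollow is 38 mm wide and 22 mm deep from below); z is its axis, up. At the start it stands on the shoulder of jar 3, loose about the neck, and simply lifts off straight up. Two to four of the four caps are there; the others are absent
- jar0_mid (a point): centre, half-way up the body, of squat amber glass jar 0 with a white paper band: body 50 mm across and 52 mm tall, then a neck 28 mm across and 12 mm tall (neck top 38 mm above this point), about 160 g; z is its axis, up. It stands on the sill at the start, capped or already open; all four jars are always there
- jar1_mid (a point): centre, half-way up the body, of squat amber glass jar 1 with a white paper band: body 50 mm across and 52 mm tall, then a neck 28 mm across and 12 mm tall (neck top 38 mm above this point), about 160 g; z is its axis, up. It stands on the sill at the start, capped or already open; all four jars are always there
- jar2_mid (a point): centre, half-way up the body, of squat amber glass jar 2 with a white paper band: body 50 mm across and 52 mm tall, then a neck 28 mm across and 12 mm tall (neck top 38 mm above this point), about 160 g; z is its axis, up. It stands on the sill at the start, capped or already open; all four jars are always there
- jar3_mid (a point): centre, half-way up the body, of squat amber glass jar 3 with a white paper band: body 50 mm across and 52 mm tall, then a neck 28 mm across and 12 mm tall (neck top 38 mm above this point), about 160 g; z is its axis, up. It stands on the sill at the start, capped or already open; all four jars are always there
- unit: low white drawer unit with wooden top, fixed to the sill; its x axis points into the unit, so the drawer slides out along its -x and shuts along +x. Origin at sill height under the pulled-out drawer, mid-width: the cabinet shell spans x +85 to +285 mm, y -95 to +95 mm and is 85 mm high. It and the shelf may stand either way round, left or right of the jars
- drawer (a joint): how far the drawer is out, m: 0 is fully home against its stop, 0.18 fully out, 0.15 to 0.175 at the start. It slides freely (under 2 N) and stays where it is left; a sprung detent about 7 mm before home must be pushed past with about 5 N, then it holds the drawer in. The drawer has no lid; its front rises 76 mm above the sill
- drawer_front (a point): middle of the outer face of the drawer's flat white front panel (190 mm wide, from 4 to 76 mm above the sill, 10 mm thick), 40 mm above the sill; moves with the drawer. Push here, along the unit's +x, to shut it
- cell0 (a point): centre of the floor of cap compartment 0 in the drawer (front, +y side of the unit): 68 by 68 mm inside, floor 16 mm above the sill, with low blue lips 8 mm high and 3 mm thick round it; axes as the unit's; moves with the drawer. With the drawer out as at the start all four are open from above
- cell1 (a point): centre of the floor of cap compartment 1 in the drawer (front, -y side of the unit): 68 by 68 mm inside, floor 16 mm above the sill, with low blue lips 8 mm high and 3 mm thick round it; axes as the unit's; moves with the drawer. With the drawer out as at the start all four are open from above
- cell2 (a point): centre of the floor of cap compartment 2 in the drawer (rear, +y side of the unit): 68 by 68 mm inside, floor 16 mm above the sill, with low blue lips 8 mm high and 3 mm thick round it; axes as the unit's; moves with the drawer. With the drawer out as at the start all four are open from above
- cell3 (a point): centre of the floor of cap compartment 3 in the drawer (rear, -y side of the unit): 68 by 68 mm inside, floor 16 mm above the sill, with low blue lips 8 mm high and 3 mm thick round it; axes as the unit's; moves with the drawer. With the drawer out as at the start all four are open from above
- shelf_mid (a point): middle of the top surface of the low chrome suction shelf, 30 mm above the sill: a square tray, 190 by 190 mm, fixed, axes along its sides, with a rim 8 mm high and 5 mm thick round it (180 mm inside)
- pump_bottle_mid (a point): bystander: green glass bottle with steel pump, 66 mm across, 195 mm tall; point on its axis 65 mm up
- egg_cup_mid (a point): bystander: yellow ceramic egg cup, 48 mm across, 60 mm tall; point half-way up
- travel_tin_mid (a point): bystander: flat aluminium travel tin, 60 by 90 by 26 mm; its centre
Things that resemble listed ones, but are neither listed nor needed, are in the scene too. What is shaped like the part that bears jar2_mid but green is not meant. What is shaped like the part that bears jar0_mid but red is not meant.

How it is judged:
On the way, in this order (a step that is already met when the one before it is completed fails the run):
1. every cap lies mouth down in a drawer compartment, with the drawer still out ((horizontal distance between cap0_mid and cell0 below 0.017 m or horizontal distance between cap0_mid and cell1 below 0.017 m or horizontal distance between cap0_mid and cell2 below 0.017 m or horizontal distance between cap0_mid and cell3 below 0.017 m) and z of cap0_mid in the frame of cell0 between 0.014 and 0.023 m and angle between each of cap0_mid, cap1_mid, cap2_mid, cap3_mid's own z axis and vertical below 0.12 rad and (horizontal distance between cap1_mid and cell0 below 0.017 m or horizontal distance between cap1_mid and cell1 below 0.017 m or horizontal distance between cap1_mid and cell2 below 0.017 m or horizontal distance between cap1_mid and cell3 below 0.017 m) and z of cap1_mid in the frame of cell0 between 0.014 and 0.023 m and (horizontal distance between cap2_mid and cell0 below 0.017 m or horizontal distance between cap2_mid and cell1 below 0.017 m or horizontal distance between cap2_mid and cell2 below 0.017 m or horizontal distance between cap2_mid and cell3 below 0.017 m) and z of cap2_mid in the frame of cell0 between 0.014 and 0.023 m and (horizontal distance between cap3_mid and cell0 below 0.017 m or horizontal distance between cap3_mid and cell1 below 0.017 m or horizontal distance between cap3_mid and cell2 below 0.017 m or horizontal distance between cap3_mid and cell3 below 0.017 m) and z of cap3_mid in the frame of cell0 between 0.014 and 0.023 m and value of joint drawer above 0.1 m), for 0.2 s.
2. the drawer is pushed home past its detent with the caps in it ((horizontal distance between cap0_mid and cell0 below 0.017 m or horizontal distance between cap0_mid and cell1 below 0.017 m or horizontal distance between cap0_mid and cell2 below 0.017 m or horizontal distance between cap0_mid and cell3 below 0.017 m) and z of cap0_mid in the frame of cell0 between 0.014 and 0.023 m and angle between each of cap0_mid, cap1_mid, cap2_mid, cap3_mid's own z axis and vertical below 0.12 rad and (horizontal distance between cap1_mid and cell0 below 0.017 m or horizontal distance between cap1_mid and cell1 below 0.017 m or horizontal distance between cap1_mid and cell2 below 0.017 m or horizontal distance between cap1_mid and cell3 below 0.017 m) and z of cap1_mid in the frame of cell0 between 0.014 and 0.023 m and (horizontal distance between cap2_mid and cell0 below 0.017 m or horizontal distance between cap2_mid and cell1 below 0.017 m or horizontal distance between cap2_mid and cell2 below 0.017 m or horizontal distance between cap2_mid and cell3 below 0.017 m) and z of cap2_mid in the frame of cell0 between 0.014 and 0.023 m and (horizontal distance between cap3_mid and cell0 below 0.017 m or horizontal distance between cap3_mid and cell1 below 0.017 m or horizontal distance between cap3_mid and cell2 below 0.017 m or horizontal distance between cap3_mid and cell3 below 0.017 m) and z of cap3_mid in the frame of cell0 between 0.014 and 0.023 m and value of joint drawer below 0.004 m), for 0.3 s.
At the end, for the whole second after the job is handed in: Every cap is flat (within 7 degrees), mouth down in its own compartment (within 17 mm of the middle), every jar stands upright on the shelf floor inside the rim, its axis no more than 75 mm from the shelf's middle along either side, the drawer is within 4 mm of home, and all is at rest (all of step 2 and z of jar0_mid in the frame of shelf_mid between 0.021 and 0.031 m and angle between each of jar0_mid, jar1_mid, jar2_mid, jar3_mid's own z axis and vertical below 0.12 rad and x of jar0_mid in the frame of shelf_mid between -0.075 and 0.075 m and y of jar0_mid in the frame of shelf_mid between -0.075 and 0.075 m and z of jar1_mid in the frame of shelf_mid between 0.021 and 0.031 m and x of jar1_mid in the frame of shelf_mid between -0.075 and 0.075 m and y of jar1_mid in the frame of shelf_mid between -0.075 and 0.075 m and z of jar2_mid in the frame of shelf_mid between 0.021 and 0.031 m and x of jar2_mid in the frame of shelf_mid between -0.075 and 0.075 m and y of jar2_mid in the frame of shelf_mid between -0.075 and 0.075 m and z of jar3_mid in the frame of shelf_mid between 0.021 and 0.031 m and x of jar3_mid in the frame of shelf_mid between -0.075 and 0.075 m and y of jar3_mid in the frame of shelf_mid between -0.075 and 0.075 m and linear speed of each of cap0, cap1, cap2, cap3, jar0, jar1, jar2, jar3 below 0.02 m/s); the robot touches nothing.
It fails at once if the drawer is slammed: shut faster than 0.4 m/s (velocity of joint drawer below -0.4 m/s).
It fails at once if the pump bottle, egg cup or tin is moved more than 25 mm or tipped (distance of any of pump_bottle_mid, egg_cup_mid, travel_tin_mid from where it was at the start of the episode above 0.025 m or angle between any of pump_bottle_mid, egg_cup_mid, travel_tin_mid's own z axis and vertical above 0.4 rad).
Of cap0, cap1, cap2, cap3 only 2 to 4 are there at a start; the rules pass over those that are not, and their reading is None.
At some moment in a run one of jar0, jar1, jar2, jar3 may be knocked a few centimetres aside while the robot is not near it.
It also fails if it takes over 210 s, if anything falls off the work surface, if the arm or the gripper's body presses on something with over 40 N, if the wrist force passes 120 N, or if a joint passes its speed limit or range.

## Working session

There is one attempt and no reset: what is moved stays moved. The work goes in short steps, Python scripts to look and compute and a tool call to move; the robot and the scene stay as the last step left them, time stands still between calls to the robot, and variables do not carry over. Pictures are saved under pics/ and viewed, on a budget of 14 in all, crops included, one or two more only if the job needs it, and the job is handed in when it is done.

Besides the shell and the picture viewer there is one more tool, called after ">>>" by a JSON object that holds its "fn" and its "kwargs", one argument or row to a line. step_arm: Moves the arm, as the interface text tells. Its arguments: {"type":"object","properties":{"motion":{"type":"array"},"force":{"type":"number"}},"required":["motion"]}

```bash
ls; mkdir -p pics; cat > h.py <<'E'
from cell import *
import numpy as np, cv2
def grab(name):
    info=camera_info(name); im,d=camera(name)
    return im,d,info
def world(info,d):
    h,w=d.shape
    u,v=np.meshgrid(np.arange(w),np.arange(h))
    K=np.array([[info['fx'],0,info['cx']],[0,info['fy'],info['cy']],[0,0,1.]])
    p=cv2.undistortPoints(np.stack([u,v],-1).reshape(-1,1,2).astype(np.float64),K,np.array(info['dist_coeffs'],float)).reshape(h,w,2)
    P=np.concatenate([p*d[...,None],d[...,None],np.ones((h,w,1))],-1)
    W=(P@np.array(info['T']).T)[...,:3]; W[d==0]=np.nan
    return W
def save(im,n): cv2.imwrite('pics/'+n,cv2.cvtColor(im,cv2.COLOR_RGB2BGR))
E
python3 - <<'E'
from h import *
print(get_obs())
for n in ['scene','side']:
    im,d,i=grab(n); save(im,n+'0.png'); np.savez(''+n+'0.npz',im=im,W=world(i,d)); print(n,np.array(i['T']).round(3))
E
```

```text
pics
{'time': 0.0, 'joint_positions': array([ 1.12111362,  0.3842363 ,  0.01642067,  1.37118228, -0.00631321,
        1.38822506, -0.0465202 ]), 'joint_vel': array([ 0.00062448,  0.00036951,  0.00082902, -0.00017833, -0.00077536,
        0.00180631, -0.00036498]), 'joint_efforts': array([-3.30331732e-04, -6.27608728e+01,  8.43971372e-01, -3.71820080e+01,
        1.65621535e-02,  1.44065681e-02,  2.82502742e-05]), 'ee_pos': array([ 0.23554115, -0.57827275,  0.19346775]), 'orientation': array([[ 9.26128318e-01,  3.77207779e-01, -7.93789841e-04],
       [ 3.77208612e-01, -9.26126497e-01,  1.83708538e-03],
       [-4.21869080e-05, -2.00080116e-03, -9.99997998e-01]]), 'contact_force': array([-0.36539435, -0.51910259, -0.17401861]), 'ft_torque': array([ 0.03292636, -0.02271898,  0.01559452]), 'grip_width': 0.0853221191515153}
scene [[ 0.482  0.609 -0.63   1.294]
 [ 0.876 -0.325  0.356 -0.381]
 [ 0.012 -0.724 -0.69   0.832]
 [ 0.     0.     0.     1.   ]]
side [[-0.996 -0.051  0.075  0.552]
 [-0.09   0.571 -0.816  0.7  ]
 [-0.001 -0.819 -0.574  0.564]
 [ 0.     0.     0.     1.   ]]
```

View pics/scene0.png

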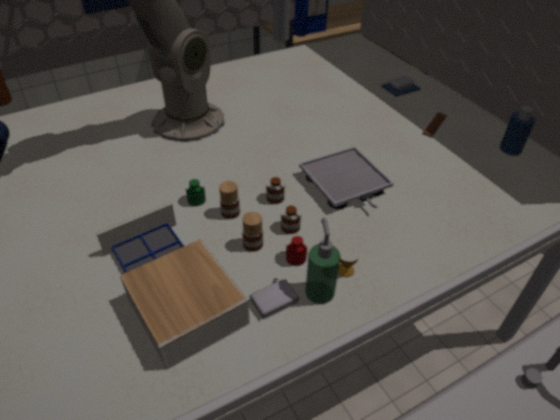

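View pics/side0.png

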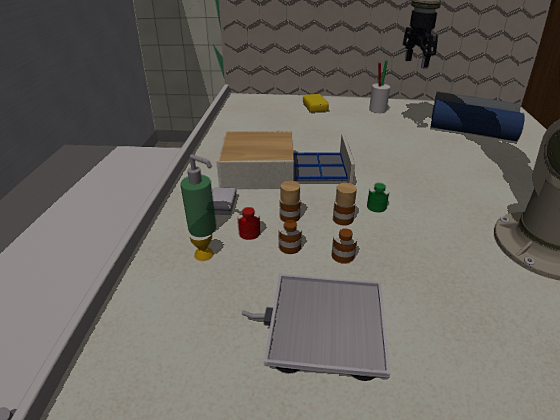

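Scene picture: capped amber jars at (229,199) and (252,231), open amber ones at (275,190) and (290,219). The green (196,192) and red (297,250) jars are look-alikes. The shelf is at (345,175), the open drawer at (148,248) and the cabinet at (183,290). I'll measure the points next.

```bash
cat > m.py <<'E'
from h import *
S=np.load('scene0.npz');D=np.load('side0.npz')
def circ(P):
    A=np.c_[2*P[:,:2],np.ones(len(P))];s=np.linalg.lstsq(A,(P[:,:2]**2).sum(1),rcond=None)[0]
    return s[:2],np.sqrt(s[2]+s[:2]@s[:2])
seeds={'S':[('capA',229,188),('capB',252,219),('openA',276,182),('openB',291,211),('red',297,243),('green',195,186)],
 'D':[('capA',345,188),('capB',290,186),('openA',344,236),('openB',290,228)]}
for k,Z in (('S',S),('D',D)):
    W=Z['W']; im=Z['im']
    for n,u,v in seeds[k]:
        p=W[v,u]; m=np.hypot(W[...,0]-p[0],W[...,1]-p[1])<.05
        q=W[m]; q=q[q[:,2]>.02]
        zt=np.percentile(q[:,2],99); top=q[q[:,2]>zt-.006]
        side=q[(q[:,2]>.01)&(q[:,2]<.05)]
        c,r=circ(side) if len(side)>10 else (0,0)
        print(k,n,im[v,u],p.round(3),'ztop',zt.round(4),'topmean',top.mean(0).round(4),(top.max(0)-top.min(0)).round(3),len(top),'bodyfit',np.round(c,4),np.round(r,4))
# table level, shelf and unit
for k,Z in (('S',S),('D',D)):
    W=Z['W']; im=Z['im'].astype(int)
    print(k,'table z',np.nanmedian(W[(np.abs(W[...,2])<.02)][:,2]))
    seed={'S':[('shelf',345,175),('top',183,290)],'D':[('shelf',330,325),('top',258,148)]}[k]
    for n,u,v in seed:
        p=W[v,u]; m=(np.abs(W[...,2]-p[2])<.006)&(np.hypot(W[...,0]-p[0],W[...,1]-p[1])<.2)
        n_,l,_,_=cv2.connectedComponentsWithStats(m.astype(np.uint8)); m=l==l[v,u]
        q=W[m]; r=cv2.minAreaRect((q[:,:2]*1000).astype(np.float32)); print(k,n,p.round(3),q[:,2].mean().round(4),r)
    bl=(im[...,2]>im[...,0]*1.7)&(im[...,2]>im[...,1]*1.3)&(np.abs(W[...,2]-.022)<.02)
    q=W[bl]; q=q[np.hypot(q[:,0]-.45,q[:,1]+.3)<.35]
    if len(q): print(k,'blue',len(q),q.mean(0),cv2.minAreaRect((q[:,:2]*1000).astype(np.float32)))
    f=W[(W[...,2]>.06)&(W[...,2]<.08)&(im.max(-1)-im.min(-1)<40)]
    np.save('f'+k,f)
E
python3 m.py
```

```text
S capA [122  96  69] [ 0.475 -0.062  0.088] ztop 0.0922 topmean [ 0.4712 -0.0623  0.0898] [0.045 0.046 0.008] 185 bodyfit [ 0.4732 -0.0625] 0.0216
S capB [122  94  67] [ 0.602 -0.061  0.09 ] ztop 0.0923 topmean [ 0.5998 -0.0594  0.0896] [0.047 0.045 0.007] 220 bodyfit [ 0.6026 -0.0611] 0.0208
S openA [73 43 24] [0.482 0.067 0.062] ztop 0.0659 topmean [0.4763 0.0687 0.0633] [0.029 0.025 0.007] 64 bodyfit [0.478  0.0674] 0.0208
S openB [72 37 13] [0.598 0.046 0.064] ztop 0.0654 topmean [0.5914 0.05   0.0633] [0.027 0.027 0.006] 78 bodyfit [0.5945 0.0477] 0.0202
S red [92 21 16] [0.696 0.005 0.064] ztop 0.066 topmean [0.6881 0.0104 0.0633] [0.029 0.027 0.007] 95 bodyfit [0.6907 0.0083] 0.02
S green [20 40 22] [ 0.393 -0.124  0.058] ztop 0.0661 topmean [ 0.3839 -0.1226  0.0638] [0.028 0.026 0.006] 68 bodyfit [ 0.3871 -0.1234] 0.0207
D capA [130 101  67] [ 0.474 -0.057  0.09 ] ztop 0.0918 topmean [ 0.4709 -0.0561  0.0899] [0.044 0.045 0.007] 199 bodyfit [ 0.4719 -0.0554] 0.0215
D capB [143 112  74] [ 0.599 -0.052  0.091] ztop 0.092 topmean [ 0.6002 -0.0538  0.0901] [0.044 0.044 0.007] 192
[... 521 characters left out ...]
500732421875, -271.1687927246094), (204.56471252441406, 191.0955810546875), 5.707325458526611)
S blue 388 [ 0.50170243 -0.2968355   0.02134499] ((501.957275390625, -293.0611877441406), (92.4784927368164, 145.3238983154297), 6.348299026489258)
D table z 0.0003815836768030767
D shelf [0.507 0.282 0.03 ] 0.0305 ((511.08514404296875, 272.7457275390625), (184.4360809326172, 182.3433837890625), 88.16143798828125)
D top [ 0.7   -0.244  0.088] 0.0859 ((707.6305541992188, -266.635498046875), (198.47601318359375, 192.91549682617188), 5.33778190612793)
D blue 526 [ 0.53115145 -0.27167917  0.02134755] ((532.4692993164062, -285.13348388671875), (147.30142211914062, 151.50672912597656), 5.797036647796631)
```

>>> {"fn": "step_arm", "kwargs": {
  "motion": [
    {"slide": [0,0,-0.03],"dr": [0,0,0.1],"jaw": 1},
    {"slide": [0,0,-0.03],"dr": [0,0,0.1],"jaw": 1},
    {"slide": [0,0,-0.03],"dr": [0,0,0.09],"jaw": 1},
    {"slide": [0.035,-0.03,-0.01],"dr": [0,0,0],"jaw": 1},
    {"slide": [0.035,-0.03,-0.01],"dr": [0,0,0],"jaw": 1},
    {"slide": [0.035,-0.03,-0.01],"dr": [0,0,0],"jaw": 1},
    {"slide": [0.035,-0.03,0],"dr": [0,0,0],"jaw": 1},
    {"slide": [0.035,-0.03,0],"dr": [0,0,0],"jaw": 1},
    {"slide": [0.035,-0.03,0],"dr": [0,0,0],"jaw": 1},
    {"slide": [0.035,-0.03,0],"dr": [0,0,0],"jaw": 1}
  ]
}}

```text
time: 1.1
ee_pos: [0.4602, -0.3445, 0.3142]
orientation: [[0.995, 0.097, -0.0], [0.097, -0.995, 0.0], [-0.0, -0.0, -1.0]]
contact_force: [1.2, -0.9, -0.2]
grip_width: 0.0852
```

```bash
python3 - <<'E'
from h import *
o=get_obs();print(o['time'],o['ee_pos'],o['orientation'].round(4))
im,d,i=grab('wrist');save(im,'w1.png');np.savez('w1.npz',im=im,W=world(i,d));print(np.array(i['T']).round(3))
E
```

```text
1.1 [ 0.46020144 -0.34448189  0.31424393] [[ 9.953e-01  9.660e-02 -4.000e-04]
 [ 9.660e-02 -9.953e-01  3.000e-04]
 [-4.000e-04 -3.000e-04 -1.000e+00]]
[[ 0.098 -0.946 -0.308  0.538]
 [-0.995 -0.093 -0.031 -0.337]
 [ 0.001  0.309 -0.951  0.493]
 [ 0.     0.     0.     1.   ]]
```

View pics/w1.png

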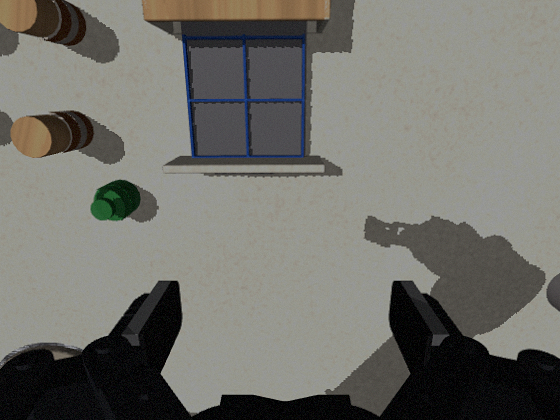

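The wrist view shows the blue grid with corners near (185,36), (306,36), (192,157) and (305,157), the front panel at (243,165), and both caps top-left. Fitting now.

```bash
python3 - <<'E'
from h import *
Z=np.load('w1.npz');W=Z['W'];im=Z['im'].astype(int)
a=np.deg2rad(5.5)
bl=(im[...,2]>im[...,0]*1.6)&(im[...,2]>im[...,1]*1.3)&(np.abs(W[...,2]-.022)<.012)
bl[:,:160]=0;bl[:,340:]=0
q=W[bl];print('z',np.percentile(q[:,2],[5,50,95]));r=cv2.minAreaRect((q[:,:2]*1000).astype(np.float32));print(r,len(q))
for nm,lo,hi,box in (('front',.068,.082,(155,330,150,180)),('cabtop',.078,.092,(140,335,0,25))):
    s=np.zeros(bl.shape,bool);s[box[2]:box[3],box[0]:box[1]]=1
    s&=(W[...,2]>lo)&(W[...,2]<hi);q=W[s];print(nm,len(q),q.mean(0),cv2.minAreaRect((q[:,:2]*1000).astype(np.float32)))
for nm,box,zm in (('capA',(5,75,100,165),.084),('capB',(0,60,0,35),.084)):
    s=np.zeros(bl.shape,bool);s[box[2]:box[3],box[0]:box[1]]=1;s&=(W[...,2]>zm)
    q=W[s];print(nm,len(q),q.mean(0),q.min(0),q.max(0),cv2.minEnclosingCircle((q[:,:2]*1000).astype(np.float32)))
E
```

```text
z [0.01548829 0.02329787 0.02512693]
((530.164306640625, -287.85101318359375), (146.43357849121094, 148.5896759033203), 5.811644554138184) 2312
front 1611 [ 0.45254864 -0.29489229  0.07492972] ((451.46649169921875, -296.83740234375), (12.585029602050781, 188.51258850097656), 5.704406261444092)
cabtop 3951 [ 0.61521344 -0.27850252  0.08442308] ((615.31884765625, -279.645751953125), (19.13584327697754, 188.6660919189453), 5.460387229919434)
capA 1428 [ 0.46910188 -0.06318186  0.08923864] [ 0.4453837  -0.08473519  0.08404105] [ 0.49148466 -0.03896183  0.09215265] ((468.4031066894531, -61.43708038330078), 23.554275512695312)
capB 1158 [ 0.59053619 -0.06356238  0.08914028] [ 0.57426941 -0.08261142  0.08402133] [ 0.60598415 -0.04255698  0.0922192 ] ((593.2788696289062, -62.19306182861328), 22.571088790893555)
```

>>> {"fn": "step_arm", "kwargs": {
  "motion": [
    {"slide": [0.0047,-0.0353,0.015],"dr": [0,0,0],"jaw": 1},
    {"slide": [0.0047,-0.0353,0.02],"dr": [0,0,0],"jaw": 1},
    {"slide": [0.0047,-0.0353,0.02],"dr": [0,0,0],"jaw": 1},
    {"slide": [0.0047,-0.0353,0.02],"dr": [0,0,0],"jaw": 1},
    {"slide": [0.0047,-0.0353,0.02],"dr": [0,0,0],"jaw": 1},
    {"slide": [0.0047,-0.0353,0.02],"dr": [0,0,0],"jaw": 1},
    {"slide": [0.0047,-0.0353,0.02],"dr": [0,0,0],"jaw": 1},
    {"slide": [0.0047,-0.0353,0.02],"dr": [0,0,0],"jaw": 1},
    {"slide": [0,0,0.015],"dr": [0,0,0],"jaw": 1},
    {"slide": [0,0,0.01],"dr": [0,0,0],"jaw": 1}
  ]
}}

```text
time: 2.15
ee_pos: [0.4687, -0.0605, 0.1332]
orientation: [[0.995, 0.099, -0.002], [0.099, -0.995, 0.0], [-0.002, -0.0, -1.0]]
contact_force: [-0.2, -1.0, 0.0]
grip_width: 0.0851
```

```bash
cat > look.py <<'E'
# print objects seen by wrist: points above zmin near a point ; usage look.py name x y zmin
import sys
from h import *
n,x,y,z=sys.argv[1],*map(float,sys.argv[2:5])
cam=sys.argv[5] if len(sys.argv)>5 else 'wrist'
im,d,i=grab(cam);save(im,n+'.png');W=world(i,d)
zmax=float(sys.argv[6]) if len(sys.argv)>6 else z+.012
m=(np.hypot(W[...,0]-x,W[...,1]-y)<.04)&(W[...,2]>z)&(W[...,2]<zmax);q=W[m]
print(get_obs()['ee_pos'].round(4),len(q),q.mean(0).round(4) if len(q) else '',np.median(q[:,2]).round(4) if len(q) else '',cv2.minEnclosingCircle((q[:,:2]*1000).astype(np.float32)) if len(q) else '')
E
python3 look.py w2 .47 -.06 .084
```

```text
[ 0.468  -0.0616  0.132 ] 3675 [ 0.4699 -0.0614  0.0898] 0.0899 ((468.67498779296875, -61.611602783203125), 23.067249298095703)
```

View pics/w2.png

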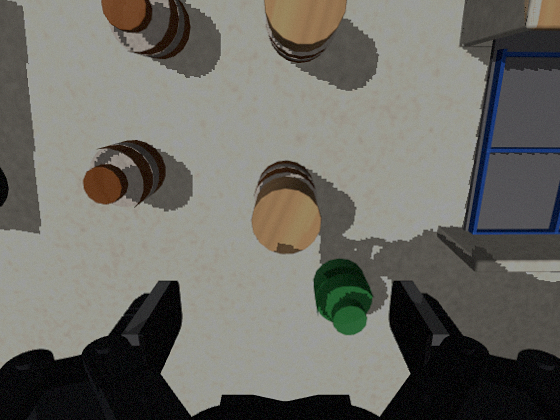

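>>> {"fn": "step_arm", "kwargs": {
  "motion": [
    {"slide": [0.001,0,0.025],"dr": [0,0,0],"jaw": 1},
    {"slide": [0,0,0.025],"dr": [0,0,0],"jaw": 1},
    {"slide": [0,0,0.015],"dr": [0,0,0],"jaw": 1},
    {"slide": [0,0,0.01],"dr": [0,0,0],"jaw": 1},
    {"slide": [0,0,0],"dr": [0,0,0],"jaw": 0.7},
    {"slide": [0,0,0],"dr": [0,0,0],"jaw": 0.5},
    {"slide": [0,0,0],"dr": [0,0,0],"jaw": 0.4},
    {"slide": [0,0,0],"dr": [0,0,0],"jaw": 0.4},
    {"slide": [0,0,0],"dr": [0,0,0],"jaw": 0.4},
    {"slide": [0,0,0],"dr": [0,0,0],"jaw": 0.4}
  ],
  "force": 30
}}

```text
time: 3.2
ee_pos: [0.4707, -0.0613, 0.0598]
orientation: [[0.995, 0.097, 0.001], [0.097, -0.995, -0.0], [0.001, 0.0, -1.0]]
contact_force: [-0.2, 0.4, -0.6]
grip_width: 0.0343
```

```bash
python3 look.py w3 .47 -.06 .084; python3 look.py s3 .47 -.06 .07 side .1; python3 -c "
import cv2
a=cv2.imread('pics/w3.png');b=cv2.imread('pics/s3.png')[130:270,250:440];b=cv2.resize(b,(420,310));c=cv2.resize(a,(413,310));cv2.imwrite('pics/c3.png',cv2.hconcat([c[:, :380],b]))"
```

```text
[ 0.4706 -0.0613  0.0597] 6494 [ 0.4711 -0.0614  0.0898] 0.0899 ((468.9624328613281, -61.39772033691406), 23.151079177856445)
[ 0.4705 -0.0613  0.0597] 250 [ 0.4727 -0.0471  0.0848] 0.0871 ((471.1727600097656, -57.965362548828125), 23.741741180419922)
```

View pics/c3.png

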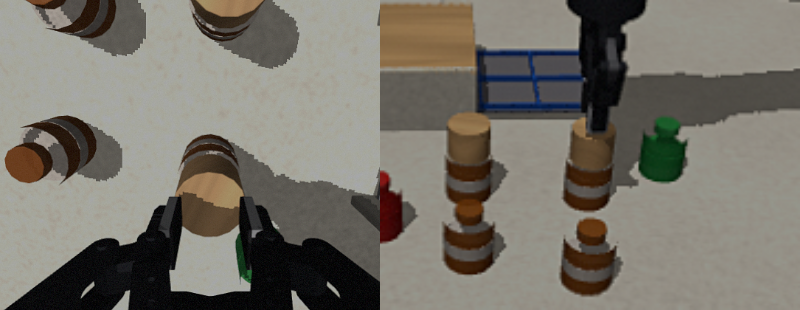

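```bash
python3 -c "
from h import *
o=get_obs();print(o['grip_width'],o['contact_force'],o['time'])"
```

```text
0.034327304857005164 [0.25637496 0.1837642  0.39406705] 3.3
```

>>> {"fn": "step_arm", "kwargs": {
  "motion": [
    {"slide": [0,0,0],"dr": [0,0,0],"jaw": 0.3},
    {"slide": [0,0,0],"dr": [0,0,0],"jaw": 0.3},
    {"slide": [0,0,-0.005],"dr": [0,0,0],"jaw": 0.3},
    {"slide": [0,0,-0.005],"dr": [0,0,0],"jaw": 0.3},
    {"slide": [0,0,-0.01],"dr": [0,0,0],"jaw": 0.3},
    {"slide": [0,0,-0.01],"dr": [0,0,0],"jaw": 0.3},
    {"slide": [0,0,-0.01],"dr": [0,0,0],"jaw": 0.3},
    {"slide": [0,0,-0.01],"dr": [0,0,0],"jaw": 0.3},
    {"slide": [0,0,0],"dr": [0,0,0],"jaw": 0.3},
    {"slide": [0,0,0],"dr": [0,0,0],"jaw": 0.3}
  ]
}}

```text
time: 4.3
ee_pos: [0.4706, -0.0613, 0.1098]
orientation: [[0.995, 0.097, 0.001], [0.097, -0.995, -0.0], [0.001, 0.0, -1.0]]
contact_force: [-0.9, -0.2, -0.3]
grip_width: 0.0255
```

```bash
python3 look.py w4 .47 -.06 .1 wrist .16;python3 look.py w4 .47 -.06 .084; python3 look.py s4 .47 -.06 .05 side .2
```

```text
[ 0.4703 -0.0613  0.1093] 805 [ 0.4766 -0.061   0.1553] 0.1558 ((476.58306884765625, -61.01295852661133), 26.50934410095215)
[ 0.4701 -0.0613  0.1091] 4448 [ 0.4701 -0.0614  0.0898] 0.0899 ((468.8893127441406, -61.49851608276367), 23.020971298217773)
[ 0.47   -0.0612  0.109 ] 671 [ 0.4726 -0.048   0.1085] 0.09 ((483.9989013671875, -58.32088088989258), 36.41469955444336)
```

View pics/w4.png

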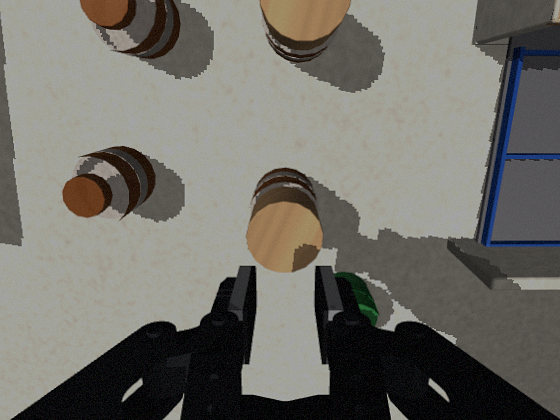

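```bash
python3 - <<'E'
from h import *
o=get_obs();print(o['ee_pos'],o['grip_width'])
im,d,i=grab('wrist');W=world(i,d)
for u,v in [(240,272),(248,275),(322,275),(330,272),(245,330),(325,330),(247,355),(150,335)]: print(u,v,W[v,u].round(4),d[v,u].round(3),im[v,u])
im,d,i=grab('side');W=world(i,d)
g=(W[...,2]>.095)&(np.hypot(W[...,0]-.47,W[...,1]+.06)<.05)
q=W[g];print(q[:,2].min(),[ (z,len(q[(q[:,2]>z)&(q[:,2]<z+.01)]),q[(q[:,2]>z)&(q[:,2]<z+.01)].mean(0).round(3)) for z in np.arange(.095,.17,.01) if ((q[:,2]>z)&(q[:,2]<z+.01)).any()])
E
```

```text
[ 0.47002768 -0.06123991  0.10898984] 0.025628561712400907
240 272 [ 0.4785 -0.0422  0.1553] 0.147 [54 54 56]
248 275 [ 0.4793 -0.0457  0.1588] 0.144 [47 48 46]
322 275 [ 0.4819 -0.0751  0.1582] 0.145 [45 48 46]
330 272 [ 0.4824 -0.0785  0.156 ] 0.147 [47 49 50]
245 330 [ 0.4717 -0.0476  0.1837] 0.123 [0 0 0]
325 330 [ 0.4738 -0.0748  0.1829] 0.124 [23 20 18]
247 355 [ 0.4611 -0.0489  0.1831] 0.127 [12  1  7]
150 335 [ 0.4786 -0.0211  0.1992] 0.105 [30 31 35]
0.14774977061492106 [(np.float64(0.14499999999999996), 29, array([ 0.472, -0.047,  0.152])), (np.float64(0.15499999999999997), 56, array([ 0.474, -0.046,  0.16 ])), (np.float64(0.16499999999999998), 55, array([ 0.472, -0.044,  0.17 ]))]
```

Both cameras put the fingertips about 38 mm above the reported TCP height: tips at about 0.147, reported 0.109. The fingers therefore shut in the air above the cap, which hasn't moved. I'll use this measured offset and go lower.

>>> {"fn": "step_arm", "kwargs": {
  "motion": [
    {"slide": [-0.001,0,0],"dr": [0,0,0],"jaw": 1},
    {"slide": [0,0,0],"dr": [0,0,0],"jaw": 1},
    {"slide": [0,0,0],"dr": [0,0,0],"jaw": 1},
    {"slide": [0,0,0.01],"dr": [0,0,0],"jaw": 1},
    {"slide": [0,0,0.02],"dr": [0,0,0],"jaw": 1},
    {"slide": [0,0,0.02],"dr": [0,0,0],"jaw": 1},
    {"slide": [0,0,0.02],"dr": [0,0,0],"jaw": 1},
    {"slide": [0,0,0.015],"dr": [0,0,0],"jaw": 1},
    {"slide": [0,0,0.005],"dr": [0,0,0],"jaw": 1},
    {"slide": [0,0,0],"dr": [0,0,0],"jaw": 1}
  ]
}}

```text
time: 5.55
ee_pos: [0.4687, -0.0612, 0.0186]
orientation: [[0.995, 0.097, -0.002], [0.097, -0.995, 0.001], [-0.002, -0.001, -1.0]]
contact_force: [-0.7, 0.5, -0.0]
grip_width: 0.0858
```

```bash
python3 - <<'E'
from h import *
o=get_obs();print(o['ee_pos'],o['grip_width'],o['contact_force'])
for c in ('side','wrist'):
    im,d,i=grab(c);W=world(i,d)
    k=(im.max(-1)<75)&(im.max(-1).astype(int)-im.min(-1)<12)
    for y0 in (-.06,):
        g=k&(W[...,2]>.03)&(W[...,2]<.12)&(abs(W[...,0]-.47)<.05)&(abs(W[...,1]+.06)<.075)
        q=W[g];
        for s in (1,-1):
            p=q[(q[:,1]+.061)*s>.03]
            if len(p): print(c,s,len(p),np.percentile(p[:,2],[0,2,5]),p[p[:,2]<np.percentile(p[:,2],5)].mean(0))
E
```

```text
[ 0.46871216 -0.06119427  0.01861306] 0.08580042094245253 [-0.69602889  0.53901897 -0.03143093]
side 1 132 [0.06727376 0.07019224 0.07402861] [ 0.46485128 -0.0110479   0.07021198]
side -1 54 [0.0753398  0.07582795 0.07749686] [ 0.48152882 -0.10381536  0.07613724]
wrist 1 5911 [0.06925276 0.0731679  0.07641498] [ 0.46710512 -0.01826332  0.07361884]
wrist -1 5963 [0.06881499 0.07282296 0.07574431] [ 0.47557257 -0.10438562  0.07310384]
```

>>> {"fn": "step_arm", "kwargs": {
  "motion": [
    {"slide": [0,0,0],"dr": [0,0,0],"jaw": 0.7},
    {"slide": [0,0,0],"dr": [0,0,0],"jaw": 0.5},
    {"slide": [0,0,0],"dr": [0,0,0],"jaw": 0.4},
    {"slide": [0,0,0],"dr": [0,0,0],"jaw": 0.3},
    {"slide": [0,0,0],"dr": [0,0,0],"jaw": 0.3},
    {"slide": [0,0,0],"dr": [0,0,0],"jaw": 0.3},
    {"slide": [0,0,-0.01],"dr": [0,0,0],"jaw": 0.3},
    {"slide": [0,0,-0.015],"dr": [0,0,0],"jaw": 0.3},
    {"slide": [0,0,-0.025],"dr": [0,0,0],"jaw": 0.3},
    {"slide": [0,0,-0.03],"dr": [0,0,0],"jaw": 0.3}
  ]
}}

```text
time: 6.65
ee_pos: [0.4686, -0.0612, 0.1002]
orientation: [[0.995, 0.097, -0.002], [0.097, -0.995, 0.001], [-0.002, -0.001, -1.0]]
contact_force: [0.8, 0.0, -0.9]
grip_width: 0.0452
```

```bash
cat > cap.py <<'E'
# held/placed wood-coloured things: usage cap.py cam x y r zlo zhi
import sys
from h import *
c=sys.argv[1];x,y,r,zl,zh=map(float,sys.argv[2:7])
o=get_obs();print('ee',o['ee_pos'].round(4),'w',o['grip_width'].round(4),'F',o['contact_force'].round(1),'t',o['time'])
im,d,i=grab(c);W=world(i,d);A=im.astype(int)
k=(A[...,0]>A[...,2]+25)&(np.hypot(W[...,0]-x,W[...,1]-y)<r)&(W[...,2]>zl)&(W[...,2]<zh)
q=W[k]
if len(q):
    zt=np.percentile(q[:,2],97);t=q[q[:,2]>zt-.005]
    print(len(q),'z',np.percentile(q[:,2],[2,98]).round(4),'top',t.mean(0).round(4),cv2.minEnclosingCircle((t[:,:2]*1000).astype(np.float32)))
    A_=np.c_[t[:,:2]-t[:,:2].mean(0),np.ones(len(t))];print('slope',np.linalg.lstsq(A_,t[:,2],rcond=None)[0][:2].round(3))
E
python3 cap.py wrist .47 -.06 .05 .03 .25; python3 cap.py side .47 -.06 .05 .03 .25
```

```text
Traceback (most recent call last):
  File "cap.py", line 5, in <module>
    o=get_obs();print('ee',o['ee_pos'].round(4),'w',o['grip_width'].round(4),'F',o['contact_force'].round(1),'t',o['time'])
                                                    ^^^^^^^^^^^^^^^^^^^^^
AttributeError: 'float' object has no attribute 'round'
Traceback (most recent call last):
  File "cap.py", line 5, in <module>
    o=get_obs();print('ee',o['ee_pos'].round(4),'w',o['grip_width'].round(4),'F',o['contact_force'].round(1),'t',o['time'])
                                                    ^^^^^^^^^^^^^^^^^^^^^
AttributeError: 'float' object has no attribute 'round'
```

```bash
sed -i "s/o\['grip_width'\].round(4)/round(o['grip_width'],4)/" cap.py
python3 cap.py wrist .47 -.06 .05 .03 .25; python3 cap.py side .47 -.06 .05 .03 .25
```

```text
ee [ 0.4686 -0.0612  0.1002] w 0.0452 F [ 0.8  0.  -0.9] t 6.65
14993 z [0.0556 0.1708] top [ 0.4698 -0.0613  0.1697] ((467.3392333984375, -61.47758483886719), 23.93999481201172)
slope [-0.011 -0.002]
ee [ 0.472  -0.0614  0.1057] w 0.0452 F [ 2.9 -0.5  4.3] t 6.7
438 z [0.0331 0.177 ] top [ 0.4854 -0.0575  0.1764] ((475.29486083984375, -59.24873352050781), 24.739952087402344)
slope [-0.033  0.054]
```

>>> {"fn": "step_arm", "kwargs": {
  "motion": [
    {"slide": [0.0005,0.028,0],"dr": [0,0,0],"jaw": 0.3},
    {"slide": [0.0005,0.028,0],"dr": [0,0,0],"jaw": 0.3},
    {"slide": [0.0005,0.028,0],"dr": [0,0,0],"jaw": 0.3},
    {"slide": [0.0005,0.028,0],"dr": [0,0,0],"jaw": 0.3},
    {"slide": [0.0005,0.028,0],"dr": [0,0,0],"jaw": 0.3},
    {"slide": [0.0005,0.028,0],"dr": [0,0,0],"jaw": 0.3},
    {"slide": [0.0005,0.018,0],"dr": [0,0,0],"jaw": 0.3},
    {"slide": [0,0.01,0],"dr": [0,0,0],"jaw": 0.3},
    {"slide": [0,0,0],"dr": [0,0,0],"jaw": 0.3},
    {"slide": [0,0,0],"dr": [0,0,0],"jaw": 0.3}
  ]
}}

```text
time: 7.75
ee_pos: [0.4921, -0.2547, 0.0994]
orientation: [[0.995, 0.098, -0.0], [0.098, -0.995, 0.001], [-0.0, -0.001, -1.0]]
contact_force: [-0.1, 0.8, 0.3]
grip_width: 0.0453
```

```bash
python3 cap.py wrist .491 -.256 .05 .09 .25;  python3 - <<'E'
from h import *
im,d,i=grab('wrist');W=world(i,d);A=im.astype(int)
k=(A[...,2]>A[...,0]*1.6)&(A[...,2]>A[...,1]*1.3)&(np.abs(W[...,2]-.022)<.01)
q=W[k];print(len(q),cv2.minAreaRect((q[:,:2]*1000).astype(np.float32)))
E
```

```text
ee [ 0.4921 -0.2547  0.0994] w 0.0453 F [-0.1  0.8  0.3] t 7.75
14313 z [0.1366 0.1699] top [ 0.4933 -0.2548  0.1688] ((491.0423583984375, -254.9803009033203), 23.675594329833984)
slope [-0.012 -0.   ]
7031 ((530.91796875, -288.502197265625), (147.6934356689453, 148.07618713378906), 5.82313871383667)
```

>>> {"fn": "step_arm", "kwargs": {
  "motion": [
    {"slide": [0.001,0.002,0.01],"dr": [0,0,0],"jaw": 0.3},
    {"slide": [0,0,0.02],"dr": [0,0,0],"jaw": 0.3},
    {"slide": [0,0,0.02],"dr": [0,0,0],"jaw": 0.3},
    {"slide": [0,0,0.02],"dr": [0,0,0],"jaw": 0.3},
    {"slide": [0,0,0.015],"dr": [0,0,0],"jaw": 0.3},
    {"slide": [0,0,0.01],"dr": [0,0,0],"jaw": 0.3},
    {"slide": [0,0,0.01],"dr": [0,0,0],"jaw": 0.3},
    {"slide": [0,0,0.005],"dr": [0,0,0],"jaw": 0.3},
    {"slide": [0,0,0.003],"dr": [0,0,0],"jaw": 0.3},
    {"slide": [0,0,0],"dr": [0,0,0],"jaw": 0.3}
  ]
}}

```text
time: 8.85
ee_pos: [0.4932, -0.258, -0.0135]
orientation: [[0.995, 0.097, 0.0], [0.097, -0.995, 0.0], [0.0, -0.0, -1.0]]
contact_force: [-0.3, -0.2, -0.6]
grip_width: 0.0457
```

```bash
python3 cap.py wrist .491 -.256 .05 .01 .25
```

```text
ee [ 0.4932 -0.258  -0.0135] w 0.0457 F [-0.3 -0.2 -0.6] t 8.85
14423 z [0.0231 0.0571] top [ 0.4944 -0.2581  0.0559] ((492.35589599609375, -258.4193420410156), 23.669782638549805)
slope [-0.012 -0.002]
```

>>> {"fn": "step_arm", "kwargs": {
  "motion": [
    {"slide": [0,0,0.0025],"dr": [0,0,0],"jaw": 0.3},
    {"slide": [0,0,0],"dr": [0,0,0],"jaw": 0.3},
    {"slide": [0,0,0],"dr": [0,0,0],"jaw": 0.62},
    {"slide": [0,0,0],"dr": [0,0,0],"jaw": 0.72},
    {"slide": [0,0,0],"dr": [0,0,0],"jaw": 0.72},
    {"slide": [0,0,-0.01],"dr": [0,0,0],"jaw": 0.72},
    {"slide": [0,0,-0.02],"dr": [0,0,0],"jaw": 0.72},
    {"slide": [0,0,-0.04],"dr": [0,0,0],"jaw": 1},
    {"slide": [0,0,-0.04],"dr": [0,0,0],"jaw": 1},
    {"slide": [0,0,-0.015],"dr": [0,0,0],"jaw": 1}
  ]
}}

```text
time: 9.9
ee_pos: [0.4953, -0.2589, 0.1144]
orientation: [[0.995, 0.097, 0.006], [0.097, -0.995, -0.003], [0.006, 0.004, -1.0]]
contact_force: [1.0, -0.6, -0.1]
grip_width: 0.0852
```

```bash
python3 cap.py wrist .491 -.256 .05 .01 .25;python3 - <<'E'
from h import *
im,d,i=grab('wrist');save(im,'w5.png');W=world(i,d);A=im.astype(int)
k=(A[...,2]>A[...,0]*1.6)&(A[...,2]>A[...,1]*1.3)&(np.abs(W[...,2]-.022)<.01)
q=W[k];print(len(q),cv2.minAreaRect((q[:,:2]*1000).astype(np.float32)))
im,d,i=grab('scene');W=world(i,d);
for n,x,y,z in (('capB',.6,-.056,.086),('A',.476,.0715,.058),('B',.5915,.0525,.058),('jarcapA',.469,-.061,.058)):
    q=W[(np.hypot(W[...,0]-x,W[...,1]-y)<.05)&(W[...,2]>z)&(W[...,2]<.1)];print(n,len(q),q.mean(0).round(4))
E
```

```text
ee [ 0.4953 -0.2589  0.1144] w 0.0852 F [ 1.  -0.6 -0.1] t 9.9
3599 z [0.0218 0.0552] top [ 0.4932 -0.2587  0.0539] ((492.2011413574219, -258.6766052246094), 22.924734115600586)
slope [-0.006 -0.001]
6378 ((530.06640625, -288.7644348144531), (147.34689331054688, 148.3679656982422), 5.876180648803711)
capB 226 [ 0.6    -0.0596  0.0894]
A 68 [0.4767 0.0685 0.063 ]
B 82 [0.592  0.0497 0.0633]
jarcapA 80 [ 0.4717 -0.0624  0.0633]
```

>>> {"fn": "step_arm", "kwargs": {
  "motion": [
    {"slide": [0.0155,-0.0235,0],"dr": [0,0,0],"jaw": 1},
    {"slide": [0.0155,-0.0235,0],"dr": [0,0,0],"jaw": 1},
    {"slide": [0.0155,-0.0235,0],"dr": [0,0,0],"jaw": 1},
    {"slide": [0.0155,-0.0235,0],"dr": [0,0,0],"jaw": 1},
    {"slide": [0.0155,-0.0235,0],"dr": [0,0,0],"jaw": 1},
    {"slide": [0.0155,-0.0235,0],"dr": [0,0,0],"jaw": 1},
    {"slide": [0.0155,-0.0235,0],"dr": [0,0,0],"jaw": 1},
    {"slide": [0.0155,-0.0235,0],"dr": [0,0,0],"jaw": 1},
    {"slide": [0,0,0],"dr": [0,0,0],"jaw": 1},
    {"slide": [0,0,0],"dr": [0,0,0],"jaw": 1}
  ]
}}

```text
time: 11.05
ee_pos: [0.5975, -0.0582, 0.1076]
orientation: [[0.995, 0.098, -0.002], [0.098, -0.995, 0.0], [-0.002, -0.001, -1.0]]
contact_force: [-0.5, -0.7, 0.6]
grip_width: 0.0853
```

```bash
python3 cap.py wrist .598 -.059 .04 .08 .25
```

```text
ee [ 0.5975 -0.0582  0.1076] w 0.0853 F [-0.5 -0.7  0.6] t 11.05
4518 z [0.0847 0.0912] top [ 0.5992 -0.0589  0.0899] ((598.1551513671875, -59.38349914550781), 23.050691604614258)
slope [-0.005 -0.004]
```

Cap at (0.598, -0.059), tool aligned. Descend 0.089 to ee z about 0.0185, close, lift.

>>> {"fn": "step_arm", "kwargs": {
  "motion": [
    {"slide": [0,0.001,0.02],"dr": [0,0,0],"jaw": 1},
    {"slide": [0,0,0.025],"dr": [0,0,0],"jaw": 1},
    {"slide": [0,0,0.025],"dr": [0,0,0],"jaw": 1},
    {"slide": [0,0,0.014],"dr": [0,0,0],"jaw": 1},
    {"slide": [0,0,0.005],"dr": [0,0,0],"jaw": 1},
    {"slide": [0,0,0],"dr": [0,0,0],"jaw": 0.7},
    {"slide": [0,0,0],"dr": [0,0,0],"jaw": 0.5},
    {"slide": [0,0,0],"dr": [0,0,0],"jaw": 0.4},
    {"slide": [0,0,0],"dr": [0,0,0],"jaw": 0.3},
    {"slide": [0,0,0],"dr": [0,0,0],"jaw": 0.3}
  ]
}}

```text
time: 12.1
ee_pos: [0.5997, -0.0599, 0.0216]
orientation: [[0.995, 0.097, 0.003], [0.097, -0.995, -0.0], [0.003, 0.001, -1.0]]
contact_force: [-1.4, 0.0, 6.1]
grip_width: 0.0456
```

>>> {"fn": "step_arm", "kwargs": {
  "motion": [
    {"slide": [0,0,0],"dr": [0,0,0],"jaw": 0.3},
    {"slide": [0,0,-0.01],"dr": [0,0,0],"jaw": 0.3},
    {"slide": [0,0,-0.02],"dr": [0,0,0],"jaw": 0.3},
    {"slide": [0,0,-0.03],"dr": [0,0,0],"jaw": 0.3},
    {"slide": [0,0,-0.03],"dr": [0,0,0],"jaw": 0.3},
    {"slide": [0,0,-0.01],"dr": [0,0,0],"jaw": 0.3},
    {"slide": [-0.009,0.02,0],"dr": [0,0,0],"jaw": 0.3},
    {"slide": [-0.009,0.03,0],"dr": [0,0,0],"jaw": 0.3},
    {"slide": [-0.009,0.03,0],"dr": [0,0,0],"jaw": 0.3},
    {"slide": [-0.009,0.03,0],"dr": [0,0,0],"jaw": 0.3}
  ]
}}

```text
time: 13.1
ee_pos: [0.5725, -0.1738, 0.1198]
orientation: [[0.995, 0.097, -0.001], [0.097, -0.995, 0.0], [-0.001, -0.0, -1.0]]
contact_force: [0.7, -0.2, 0.3]
grip_width: 0.0452
```

>>> {"fn": "step_arm", "kwargs": {
  "motion": [
    {"slide": [-0.003,0.025,0],"dr": [0,0,0],"jaw": 0.3},
    {"slide": [-0.003,0.03,0],"dr": [0,0,0],"jaw": 0.3},
    {"slide": [-0.003,0.03,0],"dr": [0,0,0],"jaw": 0.3},
    {"slide": [-0.003,0.03,0],"dr": [0,0,0],"jaw": 0.3},
    {"slide": [-0.003,0.02,0],"dr": [0,0,0],"jaw": 0.3},
    {"slide": [-0.002,0.01,0],"dr": [0,0,0],"jaw": 0.3},
    {"slide": [0,0,0],"dr": [0,0,0],"jaw": 0.3},
    {"slide": [0,0,0],"dr": [0,0,0],"jaw": 0.3},
    {"slide": [0,0,0],"dr": [0,0,0],"jaw": 0.3},
    {"slide": [0,0,0],"dr": [0,0,0],"jaw": 0.3}
  ]
}}

```text
time: 14.1
ee_pos: [0.5709, -0.3172, 0.1202]
orientation: [[0.995, 0.099, 0.0], [0.099, -0.995, 0.001], [0.0, -0.001, -1.0]]
contact_force: [-0.8, 0.5, -1.0]
grip_width: 0.0456
```

```bash
python3 cap.py wrist .569 -.32 .05 .09 .25
```

```text
ee [ 0.5709 -0.3172  0.1202] w 0.0456 F [-0.8  0.5 -1. ] t 14.1
13708 z [0.1562 0.1894] top [ 0.5719 -0.3172  0.1883] ((568.576416015625, -310.6214599609375), 30.50533103942871)
slope [-0.011 -0.002]
```

>>> {"fn": "step_arm", "kwargs": {
  "motion": [
    {"slide": [-0.0015,0.003,0.01],"dr": [0,0,0],"jaw": 0.3},
    {"slide": [0,0,0.02],"dr": [0,0,0],"jaw": 0.3},
    {"slide": [0,0,0.025],"dr": [0,0,0],"jaw": 0.3},
    {"slide": [0,0,0.025],"dr": [0,0,0],"jaw": 0.3},
    {"slide": [0,0,0.02],"dr": [0,0,0],"jaw": 0.3},
    {"slide": [0,0,0.01],"dr": [0,0,0],"jaw": 0.3},
    {"slide": [0,0,0.01],"dr": [0,0,0],"jaw": 0.3},
    {"slide": [0,0,0.0075],"dr": [0,0,0],"jaw": 0.3},
    {"slide": [0,0,0.005],"dr": [0,0,0],"jaw": 0.3},
    {"slide": [0,0,0],"dr": [0,0,0],"jaw": 0.3}
  ]
}}

```text
time: 15.15
ee_pos: [0.569, -0.3219, -0.0128]
orientation: [[0.995, 0.097, -0.0], [0.097, -0.995, 0.0], [-0.0, -0.0, -1.0]]
contact_force: [-0.3, -0.7, 0.1]
grip_width: 0.0456
```

```bash
python3 cap.py wrist .569 -.32 .03 .01 .075
```

```text
ee [ 0.569  -0.3219 -0.0128] w 0.0456 F [-0.3 -0.7  0.1] t 15.15
12748 z [0.0322 0.0564] top [ 0.57   -0.3219  0.0553] ((567.4611206054688, -322.14068603515625), 23.967905044555664)
slope [-0.011 -0.003]
```

>>> {"fn": "step_arm", "kwargs": {
  "motion": [
    {"slide": [0,0,0.002],"dr": [0,0,0],"jaw": 0.3},
    {"slide": [0,0,0],"dr": [0,0,0],"jaw": 0.3},
    {"slide": [0,0,0],"dr": [0,0,0],"jaw": 0.62},
    {"slide": [0,0,0],"dr": [0,0,0],"jaw": 0.72},
    {"slide": [0,0,0],"dr": [0,0,0],"jaw": 0.72},
    {"slide": [0,0,-0.01],"dr": [0,0,0],"jaw": 0.72},
    {"slide": [0,0,-0.02],"dr": [0,0,0],"jaw": 0.72},
    {"slide": [0,0,-0.03],"dr": [0,0,0],"jaw": 0.72},
    {"slide": [0,0,-0.03],"dr": [0,0,0],"jaw": 0.5},
    {"slide": [0,0,-0.025],"dr": [0,0,0],"jaw": 0}
  ]
}}

```text
time: 16.2
ee_pos: [0.5697, -0.3221, 0.1034]
orientation: [[0.995, 0.097, 0.002], [0.097, -0.995, -0.001], [0.002, 0.001, -1.0]]
contact_force: [0.2, -0.0, -0.6]
grip_width: 0.0332
```

```bash
python3 cap.py wrist .569 -.32 .03 .01 .075;python3 cap.py wrist .492 -.258 .03 .01 .075; python3 - <<'E'
from h import *
im,d,i=grab('wrist');save(im,'w6.png')
E
```

```text
ee [ 0.5697 -0.3221  0.1034] w 0.0332 F [ 0.2 -0.  -0.6] t 16.2
3930 z [0.0223 0.0552] top [ 0.5691 -0.3225  0.0539] ((568.25927734375, -322.52349853515625), 22.931194305419922)
slope [-0.008 -0.002]
ee [ 0.5717 -0.3232  0.1082] w 0.0257 F [ 1.2 -1.5  4.7] t 16.25
2831 z [0.0201 0.055 ] top [ 0.4975 -0.2567  0.0537] ((494.2294616699219, -257.95428466796875), 23.090145111083984)
slope [-0.014  0.   ]
```

View pics/w6.png

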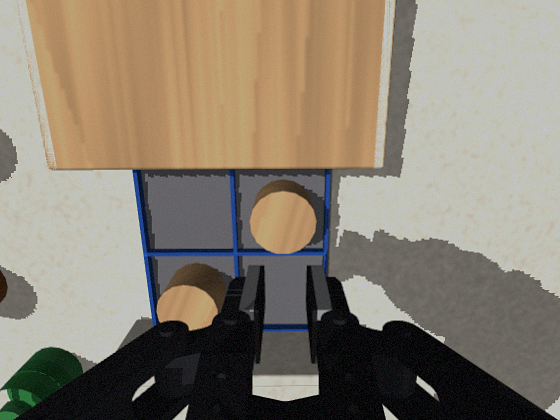

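>>> {"fn": "step_arm", "kwargs": {
  "motion": [
    {"slide": [-0.022,-0.0053,0],"dr": [0,0,0],"jaw": 0},
    {"slide": [-0.022,-0.0053,0],"dr": [0,0,0],"jaw": 0},
    {"slide": [-0.0225,-0.0053,0],"dr": [0,0,0],"jaw": 0},
    {"slide": [-0.0225,-0.0053,0],"dr": [0,0,0],"jaw": 0},
    {"slide": [-0.0225,-0.0053,0],"dr": [0,0,0],"jaw": 0},
    {"slide": [-0.0225,-0.0053,0],"dr": [0,0,0],"jaw": 0},
    {"slide": [-0.0225,-0.0053,0],"dr": [0,0,0],"jaw": 0},
    {"slide": [0,0,0],"dr": [0,0,0],"jaw": 0},
    {"slide": [0,0,0],"dr": [0,0,0],"jaw": 0},
    {"slide": [0,0,0],"dr": [0,0,0],"jaw": 0}
  ]
}}

```text
time: 17.35
ee_pos: [0.4104, -0.2999, 0.1003]
orientation: [[0.995, 0.097, 0.0], [0.097, -0.995, 0.0], [0.0, -0.0, -1.0]]
contact_force: [-0.1, 1.1, -0.4]
grip_width: 0.0004
```

```bash
python3 - <<'E'
from h import *
o=get_obs();print(o['ee_pos'],o['time'])
im,d,i=grab('wrist');save(im,'w7.png');W=world(i,d)
m=(W[...,2]>.069)&(W[...,2]<.08)&(abs(W[...,0]-.45)<.03)&(abs(W[...,1]+.296)<.11);q=W[m]
if len(q):print(len(q),cv2.minAreaRect((q[:,:2]*1000).astype(np.float32)))
im,d,i=grab('scene');W=world(i,d)
m=(W[...,2]>.069)&(W[...,2]<.08)&(abs(W[...,0]-.45)<.03)&(abs(W[...,1]+.296)<.11);q=W[m]
if len(q):print(len(q),cv2.minAreaRect((q[:,:2]*1000).astype(np.float32)))
E
```

```text
[ 0.41041591 -0.29990336  0.1003066 ] 17.35
6426 ((451.7724304199219, -295.72802734375), (12.519530296325684, 189.31350708007812), 5.856340408325195)
389 ((454.7188720703125, -296.916748046875), (15.818511962890625, 189.66773986816406), 6.281561851501465)
```

>>> {"fn": "step_arm", "kwargs": {
  "motion": [
    {"slide": [0,0,0.02],"dr": [0,0,0],"jaw": 0},
    {"slide": [0,0,0.03],"dr": [0,0,0],"jaw": 0},
    {"slide": [0,0,0.03],"dr": [0,0,0],"jaw": 0},
    {"slide": [0,0,0.02],"dr": [0,0,0],"jaw": 0},
    {"slide": [0,0,0.004],"dr": [0,0,0],"jaw": 0},
    {"slide": [0.006,0,0],"dr": [0,0,0],"jaw": 0},
    {"slide": [0.006,0,0],"dr": [0,0,0],"jaw": 0},
    {"slide": [0.006,0,0],"dr": [0,0,0],"jaw": 0},
    {"slide": [0.006,0,0],"dr": [0,0,0],"jaw": 0},
    {"slide": [0.004,0,0],"dr": [0,0,0],"jaw": 0}
  ]
}}

```text
time: 18.45
ee_pos: [0.4388, -0.2975, -0.0028]
orientation: [[0.995, 0.097, 0.001], [0.097, -0.995, -0.001], [0.001, 0.001, -1.0]]
contact_force: [-0.3, -0.1, 0.5]
grip_width: 0.0003
```

>>> {"fn": "step_arm", "kwargs": {
  "motion": [
    {"slide": [0.008,0,0],"dr": [0,0,0],"jaw": 0},
    {"slide": [0.01,0,0],"dr": [0,0,0],"jaw": 0},
    {"slide": [0.012,0,0],"dr": [0,0,0],"jaw": 0},
    {"slide": [0.012,0,0],"dr": [0,0,0],"jaw": 0},
    {"slide": [0.012,0,0],"dr": [0,0,0],"jaw": 0},
    {"slide": [0.012,0,0],"dr": [0,0,0],"jaw": 0},
    {"slide": [0.01,0,0],"dr": [0,0,0],"jaw": 0},
    {"slide": [0.008,0,0],"dr": [0,0,0],"jaw": 0},
    {"slide": [0.005,0,0],"dr": [0,0,0],"jaw": 0},
    {"slide": [0.003,0,0],"dr": [0,0,0],"jaw": 0}
  ]
}}

```text
time: 19.45
ee_pos: [0.5297, -0.2882, -0.0036]
orientation: [[0.995, 0.097, -0.0], [0.097, -0.995, 0.0], [0.0, -0.0, -1.0]]
contact_force: [-1.3, 0.7, 0.2]
grip_width: -0.0001
```

```bash
python3 - <<'E'
from h import *
o=get_obs();print(o['ee_pos'],o['time'],o['contact_force'])
im,d,i=grab('wrist');save(im,'w8.png');W=world(i,d)
m=(W[...,2]>.069)&(W[...,2]<.08)&(abs(W[...,0]-.55)<.08)&(abs(W[...,1]+.29)<.11);q=W[m]
if len(q):print(len(q),cv2.minAreaRect((q[:,:2]*1000).astype(np.float32)))
m=(W[...,2]>.08)&(W[...,2]<.09)&(abs(W[...,0]-.65)<.08)&(abs(W[...,1]+.28)<.11);q=W[m]
if len(q):print(len(q),cv2.minAreaRect((q[:,:2]*1000).astype(np.float32)))
E
python3 cap.py wrist .54 -.25 .1 .03 .075
```

```text
[ 0.52966651 -0.28824606 -0.00360001] 19.45 [-1.3497668   0.74772744  0.23307368]
21877 ((535.0703125, -286.25927734375), (37.017852783203125, 184.03453063964844), 5.728558540344238)
55383 ((617.671875, -278.18743896484375), (21.825092315673828, 137.23585510253906), 5.596320152282715)
ee [ 0.53   -0.2882 -0.0035] w -0.0001 F [-0.1  0.4  0.1] t 19.5
13338 z [0.0461 0.055 ] top [ 0.5864 -0.2494  0.0538] ((587.1979370117188, -249.0135040283203), 23.012920379638672)
slope [-0.002 -0.   ]
```

>>> {"fn": "step_arm", "kwargs": {
  "motion": [
    {"slide": [0.005,0,0],"dr": [0,0,0],"jaw": 0},
    {"slide": [0.007,0,0],"dr": [0,0,0],"jaw": 0},
    {"slide": [0.007,0,0],"dr": [0,0,0],"jaw": 0},
    {"slide": [0.006,0,0],"dr": [0,0,0],"jaw": 0},
    {"slide": [0.005,0,0],"dr": [0,0,0],"jaw": 0},
    {"slide": [0.004,0,0],"dr": [0,0,0],"jaw": 0},
    {"slide": [0.004,0,0],"dr": [0,0,0],"jaw": 0},
    {"slide": [0.003,0,0],"dr": [0,0,0],"jaw": 0},
    {"slide": [0.003,0,0],"dr": [0,0,0],"jaw": 0},
    {"slide": [0.002,0,0],"dr": [0,0,0],"jaw": 0}
  ]
}}

```text
time: 20.55
ee_pos: [0.5752, -0.284, -0.0035]
orientation: [[0.995, 0.097, 0.0], [0.097, -0.995, 0.0], [0.0, -0.0, -1.0]]
contact_force: [-1.0, -0.7, -0.2]
grip_width: 0.0001
```

>>> {"fn": "step_arm", "kwargs": {
  "motion": [
    {"slide": [0.002,0,0],"dr": [0,0,0],"jaw": 0},
    {"slide": [0.002,0,0],"dr": [0,0,0],"jaw": 0},
    {"slide": [0.002,0,0],"dr": [0,0,0],"jaw": 0},
    {"slide": [0.001,0,0],"dr": [0,0,0],"jaw": 0},
    {"slide": [0.001,0,0],"dr": [0,0,0],"jaw": 0},
    {"slide": [0.001,0,0],"dr": [0,0,0],"jaw": 0},
    {"slide": [0.001,0,0],"dr": [0,0,0],"jaw": 0},
    {"slide": [0.001,0,0],"dr": [0,0,0],"jaw": 0},
    {"slide": [0.001,0,0],"dr": [0,0,0],"jaw": 0},
    {"slide": [0,0,0],"dr": [0,0,0],"jaw": 0}
  ]
}}

```text
time: 21.55
ee_pos: [0.585, -0.2836, -0.004]
orientation: [[0.995, 0.096, -0.003], [0.096, -0.995, 0.0], [-0.003, -0.0, -1.0]]
contact_force: [-6.8, -0.3, 2.5]
grip_width: -0.0003
```

>>> {"fn": "step_arm", "kwargs": {
  "motion": [
    {"slide": [0.001,0,0],"dr": [0,0,0],"jaw": 0},
    {"slide": [0.001,0,0],"dr": [0,0,0],"jaw": 0},
    {"slide": [0.001,0,0],"dr": [0,0,0],"jaw": 0},
    {"slide": [0.001,0,0],"dr": [0,0,0],"jaw": 0},
    {"slide": [0.001,0,0],"dr": [0,0,0],"jaw": 0},
    {"slide": [0.001,0,0],"dr": [0,0,0],"jaw": 0},
    {"slide": [0,0,0],"dr": [0,0,0],"jaw": 0},
    {"slide": [0,0,0],"dr": [0,0,0],"jaw": 0},
    {"slide": [0,0,0],"dr": [0,0,0],"jaw": 0},
    {"slide": [0,0,0],"dr": [0,0,0],"jaw": 0}
  ]
}}

```text
time: 22.55
ee_pos: [0.5931, -0.2824, -0.0034]
orientation: [[0.995, 0.097, 0.0], [0.097, -0.995, -0.0], [0.0, 0.0, -1.0]]
contact_force: [-0.3, 0.0, 0.0]
grip_width: -0.0002
```

```bash
python3 - <<'E'
from h import *
o=get_obs();print(o['ee_pos'],o['time'],o['contact_force'])
im,d,i=grab('wrist');save(im,'w9.png');W=world(i,d)
c=W[...,0]*.9952+W[...,1]*.0976
col=c[:, :];
for zl,zh in((.066,.079),(.08,.09)):
    m=(W[...,2]>zl)&(W[...,2]<zh)&(W[...,0]>.55)&(W[...,0]<.7)&(abs(W[...,1]+.28)<.11);q=c[m];print(zl,m.sum(),np.percentile(q,[1,50,99]) if m.any() else '')
E
```

```text
[ 0.59307154 -0.28236423 -0.00336077] 22.55 [-0.29000276  0.0025188   0.04131332]
0.066 753 [0.55143039 0.56589141 0.57359567]
0.08 186985 [0.56414311 0.62393737 0.66108267]
```

View pics/w9.png

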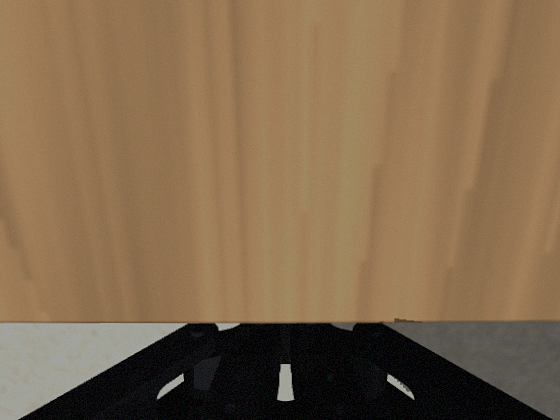

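>>> {"fn": "step_arm", "kwargs": {
  "motion": [
    {"slide": [0.001,0,0],"dr": [0,0,0],"jaw": 0},
    {"slide": [0.001,0,0],"dr": [0,0,0],"jaw": 0},
    {"slide": [0.001,0,0],"dr": [0,0,0],"jaw": 0},
    {"slide": [0,0,0],"dr": [0,0,0],"jaw": 0},
    {"slide": [0,0,0],"dr": [0,0,0],"jaw": 0},
    {"slide": [0,0,0],"dr": [0,0,0],"jaw": 0},
    {"slide": [0,0,0],"dr": [0,0,0],"jaw": 0},
    {"slide": [0,0,0],"dr": [0,0,0],"jaw": 0},
    {"slide": [0,0,0],"dr": [0,0,0],"jaw": 0},
    {"slide": [0,0,0],"dr": [0,0,0],"jaw": 0}
  ]
}}

```text
time: 23.6
ee_pos: [0.5941, -0.2823, -0.0041]
orientation: [[0.995, 0.096, -0.003], [0.096, -0.995, 0.0], [-0.003, -0.001, -1.0]]
contact_force: [-7.1, 0.4, 1.6]
grip_width: -0.0001
```

>>> {"fn": "step_arm", "kwargs": {
  "motion": [
    {"slide": [0.001,0,0],"dr": [0,0,0],"jaw": 0},
    {"slide": [0.001,0,0],"dr": [0,0,0],"jaw": 0},
    {"slide": [0,0,0],"dr": [0,0,0],"jaw": 0},
    {"slide": [0,0,0],"dr": [0,0,0],"jaw": 0},
    {"slide": [0,0,0],"dr": [0,0,0],"jaw": 0},
    {"slide": [0,0,0],"dr": [0,0,0],"jaw": 0},
    {"slide": [0,0,0],"dr": [0,0,0],"jaw": 0},
    {"slide": [0,0,0],"dr": [0,0,0],"jaw": 0},
    {"slide": [0,0,0],"dr": [0,0,0],"jaw": 0},
    {"slide": [0,0,0],"dr": [0,0,0],"jaw": 0}
  ]
}}

```text
time: 24.6
ee_pos: [0.5938, -0.2825, -0.0045]
orientation: [[0.995, 0.096, -0.007], [0.096, -0.995, 0.001], [-0.007, -0.001, -1.0]]
contact_force: [-15.6, 0.9, 6.1]
grip_width: -0.0001
```

>>> {"fn": "step_arm", "kwargs": {
  "motion": [
    {"slide": [-0.01,0,0],"dr": [0,0,0],"jaw": 0},
    {"slide": [-0.02,0,0],"dr": [0,0,0],"jaw": 0},
    {"slide": [-0.02,0,-0.02],"dr": [0,0,0],"jaw": 0},
    {"slide": [-0.02,0,-0.04],"dr": [0,0,0],"jaw": 0},
    {"slide": [-0.02,-0.02,-0.04],"dr": [0,0,0],"jaw": 0.5},
    {"slide": [-0.01,-0.035,-0.03],"dr": [0,0,0],"jaw": 1},
    {"slide": [0,-0.045,0],"dr": [0,0,0],"jaw": 1},
    {"slide": [0,-0.045,0],"dr": [0,0,0],"jaw": 1},
    {"slide": [0,-0.045,0],"dr": [0,0,0],"jaw": 1},
    {"slide": [0,-0.035,0],"dr": [0,0,0],"jaw": 1}
  ]
}}

```text
time: 25.6
ee_pos: [0.4764, -0.0647, 0.1271]
orientation: [[0.995, 0.099, 0.002], [0.099, -0.995, 0.0], [0.002, 0.0, -1.0]]
contact_force: [0.4, -1.3, 0.3]
grip_width: 0.0849
```

```bash
cat > jars.py <<'E'
from h import *
o=get_obs();print('ee',o['ee_pos'].round(4),'w',round(o['grip_width'],4),'F',o['contact_force'].round(1),'t',round(o['time'],2))
import sys
for c in sys.argv[1:]:
    im,d,i=grab(c);save(im,'j_%s_%d.png'%(c,int(o['time']*10)));W=world(i,d);A=im.astype(int)
    am=(A[...,0]>1.35*A[...,1])&(A[...,1]>1.25*A[...,2])&(A[...,0]<190)&(W[...,2]>.055)&(W[...,2]<.1)&(W[...,0]<.72)&(W[...,0]>.35)&(abs(W[...,1])<.4)
    n,l,s,_=cv2.connectedComponentsWithStats(am.astype(np.uint8))
    for j in range(1,n):
        if s[j,4]<25: continue
        q=W[l==j];zt=np.percentile(q[:,2],95);t=q[q[:,2]>zt-.004]
        (x,y),r=cv2.minEnclosingCircle((t[:,:2]*1000).astype(np.float32))
        if r<35:print(c,'ztop',zt.round(4),'mean',t.mean(0)[:2].round(4),'circ',round(x/1e3,4),round(y/1e3,4),'r',round(r,1),'n',s[j,4])
E
python3 jars.py scene wrist side
```

```text
ee [ 0.4764 -0.0647  0.1271] w 0.0849 F [ 0.4 -1.3  0.3] t 25.6
scene ztop 0.0654 mean [0.4771 0.0672] circ 0.4778 0.0658 r 12.2 n 52
scene ztop 0.0658 mean [ 0.473  -0.0628] circ 0.4721 -0.0618 r 11.8 n 55
scene ztop 0.0668 mean [0.5931 0.0487] circ 0.5923 0.0484 r 12.4 n 62
scene ztop 0.0659 mean [ 0.6007 -0.0616] circ 0.6017 -0.0603 r 13.7 n 71
wrist ztop 0.0648 mean [0.5882 0.0501] circ 0.5892 0.0506 r 14.1 n 1764
wrist ztop 0.0649 mean [ 0.5974 -0.0591] circ 0.5974 -0.0591 r 13.8 n 1748
wrist ztop 0.0648 mean [0.4746 0.0691] circ 0.474 0.0693 r 14.1 n 1307
wrist ztop 0.065 mean [ 0.47   -0.0609] circ 0.4696 -0.061 r 13.6 n 1158
side ztop 0.066 mean [ 0.5997 -0.0551] circ 0.6001 -0.0553 r 13.9 n 87
side ztop 0.0658 mean [ 0.4713 -0.0561] circ 0.4701 -0.0582 r 14.1 n 87
side ztop 0.0659 mean [0.5918 0.0541] circ 0.5904 0.0531 r 14.6 n 119
side ztop 0.0656 mean [0.4763 0.0738] circ 0.4766 0.073 r 14.0 n 126
```

>>> {"fn": "step_arm", "kwargs": {
  "motion": [
    {"slide": [-0.007,-0.004,0.02],"dr": [0,0,0],"jaw": 1},
    {"slide": [0,0,0.03],"dr": [0,0,0],"jaw": 1},
    {"slide": [0,0,0.03],"dr": [0,0,0],"jaw": 1},
    {"slide": [0,0,0.03],"dr": [0,0,0],"jaw": 1},
    {"slide": [0,0,0.025],"dr": [0,0,0],"jaw": 1},
    {"slide": [0,0,0.013],"dr": [0,0,0],"jaw": 1},
    {"slide": [0,0,0.005],"dr": [0,0,0],"jaw": 1},
    {"slide": [0,0,0],"dr": [0,0,0],"jaw": 0.8},
    {"slide": [0,0,0],"dr": [0,0,0],"jaw": 0.6},
    {"slide": [0,0,0],"dr": [0,0,0],"jaw": 0.45}
  ],
  "force": 40
}}

```text
time: 26.75
ee_pos: [0.4705, -0.0643, -0.025]
orientation: [[0.995, 0.097, 0.003], [0.097, -0.995, -0.0], [0.002, 0.001, -1.0]]
contact_force: [0.5, 0.7, 0.8]
grip_width: 0.049
```

>>> {"fn": "step_arm", "kwargs": {
  "motion": [
    {"slide": [0,0,0],"dr": [0,0,0],"jaw": 0.4},
    {"slide": [0,0,0],"dr": [0,0,0],"jaw": 0.4},
    {"slide": [0,0,-0.01],"dr": [0,0,0],"jaw": 0.4},
    {"slide": [0,0,-0.02],"dr": [0,0,0],"jaw": 0.4},
    {"slide": [0,0,-0.03],"dr": [0,0,0],"jaw": 0.4},
    {"slide": [0,0,-0.03],"dr": [0,0,0],"jaw": 0.4},
    {"slide": [0,0,-0.02],"dr": [0,0,0],"jaw": 0.4},
    {"slide": [0,0,-0.01],"dr": [0,0,0],"jaw": 0.4},
    {"slide": [0,0,0],"dr": [0,0,0],"jaw": 0.4},
    {"slide": [0,0,0],"dr": [0,0,0],"jaw": 0.4}
  ]
}}

```text
time: 27.75
ee_pos: [0.4687, -0.0643, 0.0929]
orientation: [[0.995, 0.097, -0.001], [0.097, -0.995, 0.0], [-0.001, -0.0, -1.0]]
contact_force: [0.1, -0.3, -1.9]
grip_width: 0.0493
```

>>> {"fn": "step_arm", "kwargs": {
  "motion": [
    {"slide": [0.003,-0.025,0],"dr": [0,0,0],"jaw": 0.4},
    {"slide": [0.0035,-0.04,0],"dr": [0,0,0],"jaw": 0.4},
    {"slide": [0.0035,-0.043,0],"dr": [0,0,0],"jaw": 0.4},
    {"slide": [0.0035,-0.043,0],"dr": [0,0,0],"jaw": 0.4},
    {"slide": [0.0035,-0.043,0],"dr": [0,0,0],"jaw": 0.4},
    {"slide": [0.0035,-0.043,0],"dr": [0,0,0],"jaw": 0.4},
    {"slide": [0.0035,-0.043,0],"dr": [0,0,0],"jaw": 0.4},
    {"slide": [0.0035,-0.04,0],"dr": [0,0,0],"jaw": 0.4},
    {"slide": [0.0035,-0.035,0],"dr": [0,0,0],"jaw": 0.4},
    {"slide": [0.002,-0.02,0],"dr": [0,0,0],"jaw": 0.4}
  ]
}}

```text
time: 28.75
ee_pos: [0.4638, 0.3153, 0.0918]
orientation: [[0.995, 0.1, -0.003], [0.1, -0.995, 0.0], [-0.003, -0.001, -1.0]]
contact_force: [-0.4, -0.4, -1.6]
grip_width: 0.0492
```

```bash
cat > shelf.py <<'E'
from h import *
import sys
Ws=[]
for c in sys.argv[1:]:
    im,d,i=grab(c);save(im,'shelf_%s.png'%c);W=world(i,d);A=im.astype(int)
    for zl,zh,n in ((.025,.034,'floor'),(.035,.042,'rim')):
        m=(W[...,2]>zl)&(W[...,2]<zh)&(abs(W[...,0]-.51)<.13)&(abs(W[...,1]-.27)<.13)&(A.max(-1)-A.min(-1)<35)
        q=W[m]
        if len(q)>50:print(c,n,len(q),cv2.minAreaRect((q[:,:2]*1000).astype(np.float32)),np.percentile(q[:,:2],[.5,99.5],axis=0).round(3).tolist())
E
python3 jars.py; python3 shelf.py wrist side scene; python3 jars.py wrist side scene
```

```text
ee [0.4638 0.3153 0.0918] w 0.0492 F [-0.4 -0.4 -1.6] t 28.75
wrist floor 70978 ((509.22613525390625, 271.18865966796875), (181.223388671875, 181.63475036621094), 88.41461944580078) [[0.419, 0.18], [0.598, 0.361]]
wrist rim 7412 ((509.61126708984375, 271.0263671875), (191.51876831054688, 190.55838012695312), 88.3710708618164) [[0.413, 0.175], [0.603, 0.368]]
side floor 8269 ((528.3291015625, 274.8677673339844), (188.68234252929688, 223.21621704101562), 88.34017181396484) [[0.423, 0.182], [0.622, 0.37]]
side rim 1271 ((517.8590087890625, 273.05126953125), (192.3941650390625, 204.2851104736328), 88.0081558227539) [[0.417, 0.176], [0.618, 0.371]]
scene floor 2770 ((525.3770141601562, 268.8375549316406), (190.10385131835938, 225.87826538085938), 87.65704345703125) [[0.417, 0.175], [0.622, 0.363]]
scene rim 419 ((515.3298950195312, 269.986572265625), (192.2251739501953, 206.7949676513672), 88.65318298339844) [[0.413, 0.173], [0.609, 0.366]]
ee [0.4641 0.3133 0.0917] w 0.0491 F [ 0.6  0.8 -1.1] t 28.9
side ztop 0.0656 mean [ 0.5998 -0.0554] circ 0.6008 -0.0571 r 14.3 n 87
side ztop 0.0656 mean [0.5917 0.0542] circ 0.5928 0.0528 r 14.4 n 118
side ztop 0.0653 mean [0.4797 0.0752] circ 0.4773 0.073 r 13.8 n 95
scene ztop 0.0656 mean [0.4763 0.0668] circ 0.4762 0.0683 r 14.0 n 63
scene ztop 0.0666 mean [0.593  0.0487] circ 0.5933 0.0497 r 13.4 n 64
scene ztop 0.0657 mean [ 0.6012 -0.0615] circ 0.6003 -0.0612 r 13.0 n 72
```

View pics/shelf_wrist.png

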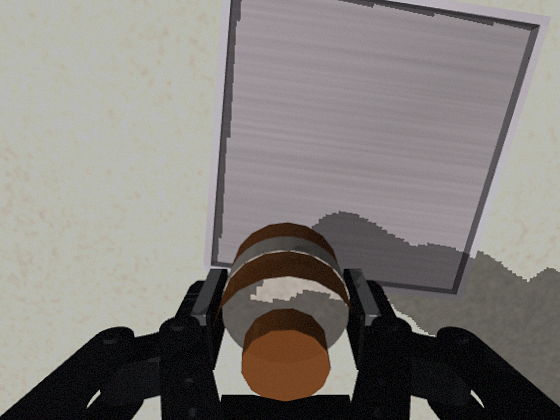

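>>> {"fn": "step_arm", "kwargs": {
  "motion": [
    {"slide": [0.002,-0.003,0.01],"dr": [0,0,0],"jaw": 0.4},
    {"slide": [0,0,0.02],"dr": [0,0,0],"jaw": 0.4},
    {"slide": [0,0,0.02],"dr": [0,0,0],"jaw": 0.4},
    {"slide": [0,0,0.015],"dr": [0,0,0],"jaw": 0.4},
    {"slide": [0,0,0.01],"dr": [0,0,0],"jaw": 0.4},
    {"slide": [0,0,0.006],"dr": [0,0,0],"jaw": 0.4},
    {"slide": [0,0,0.003],"dr": [0,0,0],"jaw": 0.4},
    {"slide": [0,0,0.001],"dr": [0,0,0],"jaw": 0.4},
    {"slide": [0,0,0],"dr": [0,0,0],"jaw": 0.4},
    {"slide": [0,0,0],"dr": [0,0,0],"jaw": 0.4}
  ]
}}

```text
time: 30.05
ee_pos: [0.4679, 0.3156, 0.0092]
orientation: [[0.995, 0.097, 0.001], [0.097, -0.995, 0.001], [0.001, -0.001, -1.0]]
contact_force: [0.3, -0.1, -1.0]
grip_width: 0.049
```

>>> {"fn": "step_arm", "kwargs": {
  "motion": [
    {"slide": [0,0,0.002],"dr": [0,0,0],"jaw": 0.4},
    {"slide": [0,0,0.001],"dr": [0,0,0],"jaw": 0.4},
    {"slide": [0,0,0.001],"dr": [0,0,0],"jaw": 0.4},
    {"slide": [0,0,0],"dr": [0,0,0],"jaw": 0.4},
    {"slide": [0,0,0],"dr": [0,0,0],"jaw": 0.65},
    {"slide": [0,0,0],"dr": [0,0,0],"jaw": 0.75},
    {"slide": [0,0,0],"dr": [0,0,0],"jaw": 0.8},
    {"slide": [0,0,-0.01],"dr": [0,0,0],"jaw": 0.8},
    {"slide": [0,0,-0.03],"dr": [0,0,0],"jaw": 0.8},
    {"slide": [0,0,-0.04],"dr": [0,0,0],"jaw": 1}
  ]
}}

```text
time: 31.05
ee_pos: [0.4663, 0.3144, 0.0844]
orientation: [[0.995, 0.097, -0.003], [0.097, -0.995, -0.002], [-0.003, 0.001, -1.0]]
contact_force: [0.2, 0.9, 0.5]
grip_width: 0.0804
```

>>> {"fn": "step_arm", "kwargs": {
  "motion": [
    {"slide": [0.005,0.02,-0.03],"dr": [0,0,0],"jaw": 1},
    {"slide": [0.006,0.035,-0.01],"dr": [0,0,0],"jaw": 1},
    {"slide": [0.008,0.04,0],"dr": [0,0,0],"jaw": 1},
    {"slide": [0.008,0.043,0],"dr": [0,0,0],"jaw": 1},
    {"slide": [0.01,0.043,0],"dr": [0,0,0],"jaw": 1},
    {"slide": [0.012,0.043,0],"dr": [0,0,0],"jaw": 1},
    {"slide": [0.013,0.043,0],"dr": [0,0,0],"jaw": 1},
    {"slide": [0.013,0.043,0],"dr": [0,0,0],"jaw": 1},
    {"slide": [0.013,0.04,0],"dr": [0,0,0],"jaw": 1},
    {"slide": [0.007,0.03,0],"dr": [0,0,0],"jaw": 1}
  ]
}}

```text
time: 32.05
ee_pos: [0.5997, -0.0572, 0.1252]
orientation: [[0.996, 0.094, 0.001], [0.094, -0.996, -0.001], [0.001, 0.001, -1.0]]
contact_force: [0.2, -0.0, -0.2]
grip_width: 0.0855
```

```bash
python3 jars.py wrist side
```

```text
ee [ 0.5997 -0.0572  0.1252] w 0.0855 F [ 0.2 -0.  -0.2] t 32.05
wrist ztop 0.0648 mean [0.5904 0.05  ] circ 0.5899 0.0504 r 13.9 n 1272
wrist ztop 0.065 mean [ 0.5985 -0.0593] circ 0.5982 -0.0592 r 13.7 n 1196
wrist ztop 0.0641 mean [0.4859 0.0753] circ 0.4849 0.076 r 5.1 n 59
side ztop 0.0653 mean [ 0.5997 -0.0556] circ 0.6006 -0.0558 r 14.0 n 88
side ztop 0.0658 mean [0.5916 0.0542] circ 0.592 0.0523 r 15.0 n 119
side ztop 0.0655 mean [0.4765 0.0738] circ 0.4764 0.0726 r 13.9 n 129
side ztop 0.0955 mean [0.4691 0.3179] circ 0.4692 0.3167 r 14.3 n 275
side ztop 0.0809 mean [0.4728 0.3368] circ 0.4708 0.327 r 22.7 n 223
```

>>> {"fn": "step_arm", "kwargs": {
  "motion": [
    {"slide": [-0.0015,0.002,0.02],"dr": [0,0,0],"jaw": 1},
    {"slide": [0,0,0.03],"dr": [0,0,0],"jaw": 1},
    {"slide": [0,0,0.03],"dr": [0,0,0],"jaw": 1},
    {"slide": [0,0,0.03],"dr": [0,0,0],"jaw": 1},
    {"slide": [0,0,0.025],"dr": [0,0,0],"jaw": 1},
    {"slide": [0,0,0.011],"dr": [0,0,0],"jaw": 1},
    {"slide": [0,0,0.005],"dr": [0,0,0],"jaw": 1},
    {"slide": [0,0,0],"dr": [0,0,0],"jaw": 0.8},
    {"slide": [0,0,0],"dr": [0,0,0],"jaw": 0.6},
    {"slide": [0,0,0],"dr": [0,0,0],"jaw": 0.45}
  ]
}}

```text
time: 33.15
ee_pos: [0.599, -0.0562, -0.0246]
orientation: [[0.995, 0.096, 0.003], [0.096, -0.995, -0.001], [0.003, 0.001, -1.0]]
contact_force: [1.3, -1.9, 2.5]
grip_width: 0.0492
```

>>> {"fn": "step_arm", "kwargs": {
  "motion": [
    {"slide": [0,0,0],"dr": [0,0,0],"jaw": 0.4},
    {"slide": [0,0,0],"dr": [0,0,0],"jaw": 0.4},
    {"slide": [0,0,-0.01],"dr": [0,0,0],"jaw": 0.4},
    {"slide": [0,0,-0.02],"dr": [0,0,0],"jaw": 0.4},
    {"slide": [0,0,-0.03],"dr": [0,0,0],"jaw": 0.4},
    {"slide": [0,0,-0.03],"dr": [0,0,0],"jaw": 0.4},
    {"slide": [0,0,-0.03],"dr": [0,0,0],"jaw": 0.4},
    {"slide": [0,0,-0.015],"dr": [0,0,0],"jaw": 0.4},
    {"slide": [0,0,0],"dr": [0,0,0],"jaw": 0.4},
    {"slide": [0,0,0],"dr": [0,0,0],"jaw": 0.4}
  ]
}}

```text
time: 34.15
ee_pos: [0.5969, -0.0559, 0.1075]
orientation: [[0.995, 0.097, -0.001], [0.097, -0.995, -0.0], [-0.001, -0.0, -1.0]]
contact_force: [-0.2, 0.4, -1.9]
grip_width: 0.0493
```

>>> {"fn": "step_arm", "kwargs": {
  "motion": [
    {"slide": [0,-0.025,0],"dr": [0,0,0],"jaw": 0.4},
    {"slide": [0,-0.04,0],"dr": [0,0,0],"jaw": 0.4},
    {"slide": [-0.001,-0.043,0],"dr": [0,0,0],"jaw": 0.4},
    {"slide": [-0.001,-0.043,0],"dr": [0,0,0],"jaw": 0.4},
    {"slide": [-0.001,-0.043,0],"dr": [0,0,0],"jaw": 0.4},
    {"slide": [-0.001,-0.043,0],"dr": [0,0,0],"jaw": 0.4},
    {"slide": [-0.001,-0.043,0],"dr": [0,0,0],"jaw": 0.4},
    {"slide": [-0.001,-0.04,0],"dr": [0,0,0],"jaw": 0.4},
    {"slide": [0,-0.033,0],"dr": [0,0,0],"jaw": 0.4},
    {"slide": [0,-0.019,0],"dr": [0,0,0],"jaw": 0.4}
  ]
}}

```text
time: 35.15
ee_pos: [0.5527, 0.3172, 0.1059]
orientation: [[0.995, 0.101, -0.004], [0.101, -0.995, -0.0], [-0.004, -0.0, -1.0]]
contact_force: [0.6, 0.7, -1.8]
grip_width: 0.0495
```

>>> {"fn": "step_arm", "kwargs": {
  "motion": [
    {"slide": [0,0,0],"dr": [0,0,0],"jaw": 0.4},
    {"slide": [0,0,0.015],"dr": [0,0,0],"jaw": 0.4},
    {"slide": [0,0,0.025],"dr": [0,0,0],"jaw": 0.4},
    {"slide": [0,0,0.025],"dr": [0,0,0],"jaw": 0.4},
    {"slide": [0,0,0.01],"dr": [0,0,0],"jaw": 0.4},
    {"slide": [0,0,0.01],"dr": [0,0,0],"jaw": 0.4},
    {"slide": [0,0,0.005],"dr": [0,0,0],"jaw": 0.4},
    {"slide": [0,0,0],"dr": [0,0,0],"jaw": 0.4},
    {"slide": [0,0,0],"dr": [0,0,0],"jaw": 0.4},
    {"slide": [0,0,0],"dr": [0,0,0],"jaw": 0.4}
  ]
}}

```text
time: 36.15
ee_pos: [0.5562, 0.3143, 0.0196]
orientation: [[0.995, 0.097, 0.002], [0.097, -0.995, 0.001], [0.002, -0.001, -1.0]]
contact_force: [-0.3, 0.6, -0.4]
grip_width: 0.0493
```

>>> {"fn": "step_arm", "kwargs": {
  "motion": [
    {"slide": [0,0,0.006],"dr": [0,0,0],"jaw": 0.4},
    {"slide": [0,0,0.004],"dr": [0,0,0],"jaw": 0.4},
    {"slide": [0,0,0.003],"dr": [0,0,0],"jaw": 0.4},
    {"slide": [0,0,0.001],"dr": [0,0,0],"jaw": 0.4},
    {"slide": [0,0,0],"dr": [0,0,0],"jaw": 0.4},
    {"slide": [0,0,0],"dr": [0,0,0],"jaw": 0.4},
    {"slide": [0,0,0],"dr": [0,0,0],"jaw": 0.65},
    {"slide": [0,0,0],"dr": [0,0,0],"jaw": 0.75},
    {"slide": [0,0,0],"dr": [0,0,0],"jaw": 0.8},
    {"slide": [0,0,0],"dr": [0,0,0],"jaw": 0.8}
  ]
}}

```text
time: 37.15
ee_pos: [0.5556, 0.3138, 0.0044]
orientation: [[0.995, 0.097, -0.0], [0.097, -0.995, 0.0], [-0.0, -0.0, -1.0]]
contact_force: [0.4, -0.1, 0.6]
grip_width: 0.0682
```

>>> {"fn": "step_arm", "kwargs": {
  "motion": [
    {"slide": [0,0,-0.01],"dr": [0,0,0],"jaw": 0.8},
    {"slide": [0,0,-0.03],"dr": [0,0,0],"jaw": 0.8},
    {"slide": [0,0,-0.04],"dr": [0,0,0],"jaw": 1},
    {"slide": [0,0.02,-0.03],"dr": [0,0,0],"jaw": 1},
    {"slide": [0,0.035,-0.01],"dr": [0,0,0],"jaw": 1},
    {"slide": [0,0.045,0],"dr": [0,0,0],"jaw": 1},
    {"slide": [0.002,0.045,0],"dr": [0,0,0],"jaw": 1},
    {"slide": [0.003,0.045,0],"dr": [0,0,0],"jaw": 1},
    {"slide": [0.003,0.045,0],"dr": [0,0,0],"jaw": 1},
    {"slide": [0.002,0.033,0],"dr": [0,0,0],"jaw": 1}
  ]
}}

```text
time: 38.15
ee_pos: [0.592, 0.0441, 0.1255]
orientation: [[0.996, 0.094, 0.001], [0.094, -0.996, -0.001], [0.001, 0.001, -1.0]]
contact_force: [0.4, -1.1, -0.5]
grip_width: 0.0853
```

```bash
python3 jars.py wrist side
```

```text
ee [0.592  0.0441 0.1255] w 0.0853 F [ 0.4 -1.1 -0.5] t 38.15
wrist ztop 0.065 mean [0.5904 0.0507] circ 0.59 0.0506 r 13.7 n 1194
wrist ztop 0.0648 mean [0.4756 0.0697] circ 0.4748 0.0702 r 14.5 n 959
side ztop 0.0655 mean [0.5916 0.0542] circ 0.5914 0.0535 r 14.4 n 119
side ztop 0.0655 mean [0.4764 0.0741] circ 0.4769 0.0723 r 14.2 n 129
side ztop 0.0958 mean [0.556  0.3166] circ 0.5561 0.3158 r 13.9 n 268
side ztop 0.0956 mean [0.469  0.3176] circ 0.4691 0.3166 r 14.2 n 275
side ztop 0.0808 mean [0.5566 0.3351] circ 0.5555 0.3246 r 22.9 n 215
side ztop 0.081 mean [0.4745 0.3368] circ 0.4711 0.3271 r 22.9 n 225
```

>>> {"fn": "step_arm", "kwargs": {
  "motion": [
    {"slide": [-0.001,-0.005,0.02],"dr": [0,0,0],"jaw": 1},
    {"slide": [0,0,0.03],"dr": [0,0,0],"jaw": 1},
    {"slide": [0,0,0.03],"dr": [0,0,0],"jaw": 1},
    {"slide": [0,0,0.03],"dr": [0,0,0],"jaw": 1},
    {"slide": [0,0,0.025],"dr": [0,0,0],"jaw": 1},
    {"slide": [0,0,0.011],"dr": [0,0,0],"jaw": 1},
    {"slide": [0,0,0.005],"dr": [0,0,0],"jaw": 1},
    {"slide": [0,0,0],"dr": [0,0,0],"jaw": 0.8},
    {"slide": [0,0,0],"dr": [0,0,0],"jaw": 0.6},
    {"slide": [0,0,0],"dr": [0,0,0],"jaw": 0.45}
  ]
}}

```text
time: 39.25
ee_pos: [0.5913, 0.053, -0.0247]
orientation: [[0.995, 0.096, 0.003], [0.096, -0.995, 0.0], [0.003, 0.0, -1.0]]
contact_force: [-0.4, -0.3, -0.7]
grip_width: 0.0493
```

>>> {"fn": "step_arm", "kwargs": {
  "motion": [
    {"slide": [0,0,0],"dr": [0,0,0],"jaw": 0.4},
    {"slide": [0,0,0],"dr": [0,0,0],"jaw": 0.4},
    {"slide": [0,0,-0.01],"dr": [0,0,0],"jaw": 0.4},
    {"slide": [0,0,-0.02],"dr": [0,0,0],"jaw": 0.4},
    {"slide": [0,0,-0.03],"dr": [0,0,0],"jaw": 0.4},
    {"slide": [0,0,-0.03],"dr": [0,0,0],"jaw": 0.4},
    {"slide": [0,0,-0.03],"dr": [0,0,0],"jaw": 0.4},
    {"slide": [0,0,-0.015],"dr": [0,0,0],"jaw": 0.4},
    {"slide": [0,0,0],"dr": [0,0,0],"jaw": 0.4},
    {"slide": [0,0,0],"dr": [0,0,0],"jaw": 0.4}
  ]
}}

```text
time: 40.25
ee_pos: [0.5894, 0.0528, 0.1076]
orientation: [[0.995, 0.097, -0.001], [0.097, -0.995, -0.0], [-0.001, 0.0, -1.0]]
contact_force: [0.3, -0.6, -2.3]
grip_width: 0.0495
```

>>> {"fn": "step_arm", "kwargs": {
  "motion": [
    {"slide": [-0.002,-0.015,0],"dr": [0,0,0],"jaw": 0.4},
    {"slide": [-0.003,-0.03,0],"dr": [0,0,0],"jaw": 0.4},
    {"slide": [-0.003,-0.035,0],"dr": [0,0,0],"jaw": 0.4},
    {"slide": [-0.004,-0.035,0],"dr": [0,0,0],"jaw": 0.4},
    {"slide": [-0.004,-0.03,0],"dr": [0,0,0],"jaw": 0.4},
    {"slide": [-0.003,-0.02,0],"dr": [0,0,0],"jaw": 0.4},
    {"slide": [-0.001,-0.01,0],"dr": [0,0,0],"jaw": 0.4},
    {"slide": [0,0,0],"dr": [0,0,0],"jaw": 0.4},
    {"slide": [0,0,0],"dr": [0,0,0],"jaw": 0.4},
    {"slide": [0,0,0],"dr": [0,0,0],"jaw": 0.4}
  ]
}}

```text
time: 41.25
ee_pos: [0.5537, 0.2232, 0.1082]
orientation: [[0.996, 0.094, -0.0], [0.094, -0.996, -0.001], [-0.0, 0.001, -1.0]]
contact_force: [0.3, -1.0, -1.9]
grip_width: 0.0487
```

>>> {"fn": "step_arm", "kwargs": {
  "motion": [
    {"slide": [0,0,0.01],"dr": [0,0,0],"jaw": 0.4},
    {"slide": [0,0,0.025],"dr": [0,0,0],"jaw": 0.4},
    {"slide": [0,0,0.025],"dr": [0,0,0],"jaw": 0.4},
    {"slide": [0,0,0.015],"dr": [0,0,0],"jaw": 0.4},
    {"slide": [0,0,0.01],"dr": [0,0,0],"jaw": 0.4},
    {"slide": [0,0,0.005],"dr": [0,0,0],"jaw": 0.4},
    {"slide": [0,0,0.005],"dr": [0,0,0],"jaw": 0.4},
    {"slide": [0,0,0],"dr": [0,0,0],"jaw": 0.4},
    {"slide": [0,0,0],"dr": [0,0,0],"jaw": 0.4},
    {"slide": [0,0,0],"dr": [0,0,0],"jaw": 0.4}
  ]
}}

```text
time: 42.25
ee_pos: [0.5537, 0.2254, 0.0143]
orientation: [[0.995, 0.097, 0.001], [0.097, -0.995, 0.0], [0.001, -0.0, -1.0]]
contact_force: [-0.8, -0.0, -1.7]
grip_width: 0.0496
```

Position is good. Lower to about 0.005, release, retreat, and go to the last jar at (0.475, 0.070).

>>> {"fn": "step_arm", "kwargs": {
  "motion": [
    {"slide": [0,0,0.004],"dr": [0,0,0],"jaw": 0.4},
    {"slide": [0,0,0.003],"dr": [0,0,0],"jaw": 0.4},
    {"slide": [0,0,0.002],"dr": [0,0,0],"jaw": 0.4},
    {"slide": [0,0,0],"dr": [0,0,0],"jaw": 0.4},
    {"slide": [0,0,0],"dr": [0,0,0],"jaw": 0.4},
    {"slide": [0,0,0],"dr": [0,0,0],"jaw": 0.65},
    {"slide": [0,0,0],"dr": [0,0,0],"jaw": 0.73},
    {"slide": [0,0,0],"dr": [0,0,0],"jaw": 0.77},
    {"slide": [0,0,0],"dr": [0,0,0],"jaw": 0.77},
    {"slide": [0,0,-0.01],"dr": [0,0,0],"jaw": 0.77}
  ]
}}

```text
time: 43.25
ee_pos: [0.5521, 0.2246, 0.0134]
orientation: [[0.995, 0.097, -0.003], [0.097, -0.995, -0.001], [-0.003, 0.001, -1.0]]
contact_force: [-0.2, 0.7, 0.9]
grip_width: 0.0658
```

>>> {"fn": "step_arm", "kwargs": {
  "motion": [
    {"slide": [0,0,-0.03],"dr": [0,0,0],"jaw": 0.77},
    {"slide": [0,0,-0.04],"dr": [0,0,0],"jaw": 0.77},
    {"slide": [0,0,-0.03],"dr": [0,0,0],"jaw": 1},
    {"slide": [-0.01,0.015,-0.01],"dr": [0,0,0],"jaw": 1},
    {"slide": [-0.018,0.028,0],"dr": [0,0,0],"jaw": 1},
    {"slide": [-0.02,0.032,0],"dr": [0,0,0],"jaw": 1},
    {"slide": [-0.02,0.032,0],"dr": [0,0,0],"jaw": 1},
    {"slide": [-0.018,0.028,0],"dr": [0,0,0],"jaw": 1},
    {"slide": [-0.007,0.012,0],"dr": [0,0,0],"jaw": 1},
    {"slide": [0,0,0],"dr": [0,0,0],"jaw": 1}
  ]
}}

```text
time: 44.25
ee_pos: [0.4745, 0.0674, 0.1254]
orientation: [[0.996, 0.093, 0.001], [0.093, -0.996, -0.001], [0.001, 0.001, -1.0]]
contact_force: [-0.1, 0.6, 1.3]
grip_width: 0.0853
```

```bash
python3 jars.py wrist side
```

```text
ee [0.4745 0.0674 0.1254] w 0.0853 F [-0.1  0.6  1.3] t 44.25
wrist ztop 0.08 mean [0.5524 0.2037] circ 0.5509 0.2165 r 23.3 n 1163
wrist ztop 0.0946 mean [0.5512 0.2214] circ 0.5511 0.2237 r 13.9 n 2140
wrist ztop 0.0649 mean [0.4747 0.0699] circ 0.4741 0.0699 r 13.6 n 1203
side ztop 0.0654 mean [0.4761 0.0739] circ 0.4764 0.0731 r 14.3 n 124
side ztop 0.0953 mean [0.5534 0.2277] circ 0.5535 0.2269 r 14.2 n 209
side ztop 0.081 mean [0.5533 0.2463] circ 0.5532 0.2323 r 23.9 n 198
side ztop 0.0958 mean [0.556  0.3156] circ 0.5562 0.3147 r 14.5 n 276
side ztop 0.0957 mean [0.4693 0.3176] circ 0.4693 0.3172 r 13.9 n 272
side ztop 0.0811 mean [0.5557 0.335 ] circ 0.5556 0.3247 r 22.8 n 215
side ztop 0.0808 mean [0.4738 0.3365] circ 0.471 0.3265 r 23.0 n 222
```

>>> {"fn": "step_arm", "kwargs": {
  "motion": [
    {"slide": [0,-0.002,0.02],"dr": [0,0,0],"jaw": 1},
    {"slide": [0,0,0.03],"dr": [0,0,0],"jaw": 1},
    {"slide": [0,0,0.03],"dr": [0,0,0],"jaw": 1},
    {"slide": [0,0,0.03],"dr": [0,0,0],"jaw": 1},
    {"slide": [0,0,0.025],"dr": [0,0,0],"jaw": 1},
    {"slide": [0,0,0.011],"dr": [0,0,0],"jaw": 1},
    {"slide": [0,0,0.005],"dr": [0,0,0],"jaw": 1},
    {"slide": [0,0,0],"dr": [0,0,0],"jaw": 0.8},
    {"slide": [0,0,0],"dr": [0,0,0],"jaw": 0.6},
    {"slide": [0,0,0],"dr": [0,0,0],"jaw": 0.45}
  ]
}}

```text
time: 45.35
ee_pos: [0.4759, 0.0721, -0.025]
orientation: [[0.995, 0.097, 0.003], [0.097, -0.995, 0.0], [0.003, 0.0, -1.0]]
contact_force: [-0.4, -0.0, 1.3]
grip_width: 0.0497
```

>>> {"fn": "step_arm", "kwargs": {
  "motion": [
    {"slide": [0,0,0],"dr": [0,0,0],"jaw": 0.4},
    {"slide": [0,0,0],"dr": [0,0,0],"jaw": 0.4},
    {"slide": [0,0,-0.01],"dr": [0,0,0],"jaw": 0.4},
    {"slide": [0,0,-0.02],"dr": [0,0,0],"jaw": 0.4},
    {"slide": [0,0,-0.03],"dr": [0,0,0],"jaw": 0.4},
    {"slide": [0,0,-0.03],"dr": [0,0,0],"jaw": 0.4},
    {"slide": [0,0,-0.03],"dr": [0,0,0],"jaw": 0.4},
    {"slide": [0,0,-0.015],"dr": [0,0,0],"jaw": 0.4},
    {"slide": [0,0,0],"dr": [0,0,0],"jaw": 0.4},
    {"slide": [0,0,0],"dr": [0,0,0],"jaw": 0.4}
  ]
}}

```text
time: 46.35
ee_pos: [0.4744, 0.0717, 0.1085]
orientation: [[0.995, 0.097, 0.0], [0.097, -0.995, -0.0], [0.0, 0.0, -1.0]]
contact_force: [-0.5, 0.2, -2.3]
grip_width: 0.0496
```

>>> {"fn": "step_arm", "kwargs": {
  "motion": [
    {"slide": [0,-0.015,0],"dr": [0,0,0],"jaw": 0.4},
    {"slide": [0.001,-0.028,0],"dr": [0,0,0],"jaw": 0.4},
    {"slide": [0.001,-0.03,0],"dr": [0,0,0],"jaw": 0.4},
    {"slide": [0.001,-0.03,0],"dr": [0,0,0],"jaw": 0.4},
    {"slide": [0.001,-0.028,0],"dr": [0,0,0],"jaw": 0.4},
    {"slide": [0.001,-0.016,0],"dr": [0,0,0],"jaw": 0.4},
    {"slide": [0,-0.009,0],"dr": [0,0,0],"jaw": 0.4},
    {"slide": [0,0,0],"dr": [0,0,0],"jaw": 0.4},
    {"slide": [0,0,0],"dr": [0,0,0],"jaw": 0.4},
    {"slide": [0,0,0],"dr": [0,0,0],"jaw": 0.4}
  ]
}}

```text
time: 47.35
ee_pos: [0.4647, 0.2261, 0.1082]
orientation: [[0.995, 0.095, -0.0], [0.095, -0.995, -0.001], [-0.0, 0.001, -1.0]]
contact_force: [0.9, -0.2, -2.4]
grip_width: 0.0493
```

>>> {"fn": "step_arm", "kwargs": {
  "motion": [
    {"slide": [0,0,0.01],"dr": [0,0,0],"jaw": 0.4},
    {"slide": [0,0,0.025],"dr": [0,0,0],"jaw": 0.4},
    {"slide": [0,0,0.025],"dr": [0,0,0],"jaw": 0.4},
    {"slide": [0,0,0.015],"dr": [0,0,0],"jaw": 0.4},
    {"slide": [0,0,0.01],"dr": [0,0,0],"jaw": 0.4},
    {"slide": [0,0,0.005],"dr": [0,0,0],"jaw": 0.4},
    {"slide": [0,0,0.005],"dr": [0,0,0],"jaw": 0.4},
    {"slide": [0,0,0],"dr": [0,0,0],"jaw": 0.4},
    {"slide": [0,0,0],"dr": [0,0,0],"jaw": 0.4},
    {"slide": [0,0,0],"dr": [0,0,0],"jaw": 0.4}
  ]
}}

```text
time: 48.35
ee_pos: [0.465, 0.2278, 0.0142]
orientation: [[0.995, 0.097, 0.001], [0.097, -0.995, 0.0], [0.001, -0.0, -1.0]]
contact_force: [1.0, -0.1, -1.2]
grip_width: 0.049
```

>>> {"fn": "step_arm", "kwargs": {
  "motion": [
    {"slide": [0,0,0.004],"dr": [0,0,0],"jaw": 0.4},
    {"slide": [0,0,0.003],"dr": [0,0,0],"jaw": 0.4},
    {"slide": [0,0,0.002],"dr": [0,0,0],"jaw": 0.4},
    {"slide": [0,0,0],"dr": [0,0,0],"jaw": 0.4},
    {"slide": [0,0,0],"dr": [0,0,0],"jaw": 0.4},
    {"slide": [0,0,0],"dr": [0,0,0],"jaw": 0.65},
    {"slide": [0,0,0],"dr": [0,0,0],"jaw": 0.73},
    {"slide": [0,0,0],"dr": [0,0,0],"jaw": 0.77},
    {"slide": [0,0,0],"dr": [0,0,0],"jaw": 0.77},
    {"slide": [0,0,-0.01],"dr": [0,0,0],"jaw": 0.77}
  ]
}}

```text
time: 49.35
ee_pos: [0.4635, 0.2271, 0.0137]
orientation: [[0.995, 0.097, -0.002], [0.097, -0.995, -0.001], [-0.002, 0.001, -1.0]]
contact_force: [-0.4, 0.1, 0.0]
grip_width: 0.0657
```

>>> {"fn": "step_arm", "kwargs": {
  "motion": [
    {"slide": [0,0,-0.03],"dr": [0,0,0],"jaw": 0.77},
    {"slide": [0,0,-0.04],"dr": [0,0,0],"jaw": 0.77},
    {"slide": [0,0,-0.04],"dr": [0,0,0],"jaw": 0.77},
    {"slide": [0,0.02,-0.03],"dr": [0,0,0],"jaw": 0.77},
    {"slide": [0,0.03,-0.03],"dr": [0,0,0],"jaw": 0.77},
    {"slide": [0,0.04,0],"dr": [0,0,0],"jaw": 0.77},
    {"slide": [0,0.04,0],"dr": [0,0,0],"jaw": 0.77},
    {"slide": [0,0.03,0],"dr": [0,0,0],"jaw": 0.77},
    {"slide": [0,0,0],"dr": [0,0,0],"jaw": 0.77},
    {"slide": [0,0,0],"dr": [0,0,0],"jaw": 0.77}
  ]
}}

```text
time: 50.35
ee_pos: [0.48, 0.0681, 0.1852]
orientation: [[0.995, 0.095, 0.001], [0.095, -0.995, 0.0], [0.001, -0.0, -1.0]]
contact_force: [-0.2, 1.0, 0.1]
grip_width: 0.0659
```

```bash
python3 jars.py wrist side; python3 - <<'E'
from h import *
a,_,_=grab('side');b,d,i=grab('scene')
save(np.hstack([cv2.resize(a,(400,300)),cv2.resize(b,(400,300))]),'fin.png')
W=world(i,d);s0=np.load('scene0.npz')
# bystanders: compare initial cloud
for n,u,v in (('pump',322,270),('tin',273,298),('eggcup',347,266)):
    print(n,s0['W'][v,u].round(3),W[v,u].round(3))
# drawer front face from side camera
im,d,i=grab('side');W=world(i,d);c=W[...,0]*.9952+W[...,1]*.0976
for zl,zh in((.03,.07),(.083,.09)):
    m=(W[...,2]>zl)&(W[...,2]<zh)&(W[...,1]<-.15)&(W[...,1]>-.4)&(W[...,0]>.4)&(W[...,0]<.75);print(zl,m.sum(),np.percentile(c[m],[.5,2,5]).round(4))
E
```

```text
ee [0.48   0.0681 0.1852] w 0.0659 F [-0.2  1.   0.1] t 50.35
wrist ztop 0.0774 mean [0.551  0.2892] circ 0.5511 0.2922 r 13.6 n 587
wrist ztop 0.0792 mean [0.5529 0.2033] circ 0.5513 0.2133 r 22.0 n 538
wrist ztop 0.0947 mean [0.5515 0.2238] circ 0.5514 0.224 r 14.4 n 1428
wrist ztop 0.0803 mean [0.4682 0.2922] circ 0.4669 0.298 r 18.8 n 727
wrist ztop 0.0794 mean [0.4709 0.2079] circ 0.4678 0.2165 r 22.0 n 541
wrist ztop 0.0948 mean [0.463  0.2259] circ 0.4625 0.2267 r 14.2 n 1102
side ztop 0.0954 mean [0.5535 0.2278] circ 0.5534 0.2271 r 13.8 n 207
side ztop 0.0954 mean [0.465  0.2298] circ 0.4644 0.229 r 13.8 n 207
side ztop 0.0811 mean [0.554  0.2469] circ 0.5533 0.2331 r 23.8 n 199
side ztop 0.0793 mean [0.4682 0.2483] circ 0.4659 0.2366 r 22.9 n 200
side ztop 0.0958 mean [0.5561 0.3157] circ 0.5566 0.314 r 14.8 n 278
side ztop 0.0958 mean [0.4693 0.3175] circ 0.4695 0.3168 r 14.1 n 278
side ztop 0.0809 mean [0.5573 0.3351] circ 0.5555 0.325 r 22.8 n 216
side ztop 0.081 mean [0.474  0.3366] circ 0.4711 0.327 r 22.9 n 225
pump [ 0.825 -0.015  0.118] [ 0.824 -0.015  0.117]
tin [ 0.78  -0.102  0.027] [ 0.779 -0.101  0.026]
eggcup [0.788 0.082 0.036] [0.788 0.083 0.036]
0.03 757 [0.5793 0.582  0.5871]
0.083 1589 [0.58   0.5823 0.5866]
```

View pics/fin.png

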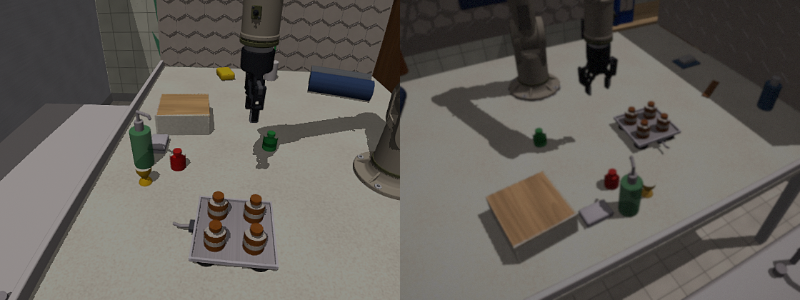

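Final picture: all four jars stand on the shelf (left half, around (235,225)), the drawer front is flush with the cabinet, and the bystanders are in place. Handing in.

```bash
python3 -c "
from cell import *
print(hand_in())"
```

```text
the job is handed in; nothing more can be done
None
```

I handed the job in after about 50 s of robot time, with no check left failing. `hand_in()` gives no verdict, so the result itself is not confirmed.

**What I did**
- **Caps:** two jars had caps. I set one in the front +y compartment and the other in the rear −y compartment, mouth down.
- **Drawer:** I pushed it gently through the detent (about 7 N) until it met its stop, where it held at 15.6 N without moving.
- **Jars:** all four amber jars now stand on the shelf. The red and green look-alikes were left alone.

**What the last checks showed**
- **Jars:** tops were at about 0.095 m, as they should be for jars upright on the shelf floor. Each was within about 47 mm of the shelf's middle along either side, against a limit of 75 mm.
- **Drawer:** its front is flush with the cabinet.
- **Bystanders:** the pump bottle, egg cup and tin are within about 1 mm of where they started.
- **Caps:** both were flat and within about 3 mm of their compartment centres before the push. I saw the front cap again about 95 mm into the push; neither can be seen once the drawer is shut.

**What disagreed**
- **Fingertip height:** the fingertips stood about 35–50 mm above the reported TCP height, depending on how far the jaw was open. My first grasp closed in the air above a cap without moving it. I used the offset measured by camera from then on.
- **Camera positions:** the side and scene cameras differed by about 5 mm in y, so I relied on the wrist camera for fine positions.

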